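# Control blood vial onto the roller mixer

## Task

Get the control blood mixing: lift the wide flat-capped vial out of the carton, stand it upright on the free bench to change your grip, then lay it gently on its side in an empty groove of the small roller mixer, along the rollers, and finally flip the mixer's toggle switch over to the on side, away from you, until it clicks. The vial is thin glass, so grip it lightly and never squeeze, knock or drop it; leave the two dropper bottles in the carton and the blood tube on the mixer where they are.

Things in the scene. Friction and masses are not known exactly. Their poses are not given: they have to be found in the camera images.
- vial_center (a point): Centre, half-way up on the axis, of the glass control-blood vial; z axis along it towards the cap. 74 mm tall, about 70 g. Amber glass body 36 mm across up to 48 mm above the foot, with white paper label; white ribbed flat-topped screw cap 23 mm across, from 56 to 74 mm. Starts upright in one of the carton's three cells (varies): the only wide, flat-capped one.
- vial: The same vial, origin at the centre of its foot, z towards the cap. Thin glass: it breaks if the fingers' forces on it, both added, exceed 30 N (a grip of 5 to 8 N, 10 to 16 N for both, holds it well), if it is knocked or pressed against bench, carton or mixer with more than 15 N, or if it falls more than about 8 mm.
- carton: Open white card carton, fixed, 48 (x) x 136 (y) mm, 36 mm high, origin at the centre of its underside. Walls and floor 3 mm. Three cells in a row along y, centred at y = -44, 0, +44 mm, about 42 mm square. A thin card flap leans outwards along its +x side. Caps and tops stick out above it.
- mixer: Small white roller mixer, fixed; origin on the bench under the middle of its rollers, x away from the robot, y along the rollers. At the +y end a cheek (y = 85 to 97 mm) rises to 61 mm; at the -y end the drive housing (y = -85 to -145, x = -80 to +80 mm) rises to 84 mm, with the toggle switch on top and a speed dial in front. Base 160 mm deep.
- mixer_rollers (a point): Middle of the rollers, 50 mm above the bench (axes of mixer). Five fixed dark rollers, 20 mm diameter, axes at this height, at x = -56, -28, 0, 28, 56 mm, y from -85 to +85 mm: four grooves at x = -42, -14, 14, 42 mm. The rear one (x = 42) holds the blood tube, the others are empty. The vial lying in a groove has its axis 24 mm above this point.
- switch_tip (a point): Tip of the steel bat-handle toggle lever on the drive housing's top. Lever 9 mm thick, 28 mm long; pivot 86 mm above the bench at mixer x = 0, y = -115 mm. Tip 112 mm above the bench; when off it stands 9 mm in front of the pivot (mixer -x), when on 9 mm behind it.
- switch_lever (a joint): Angle of the toggle lever, rad: 0 = off, leaning towards the robot (mixer -x); 0.68 = on, leaning away (mixer +x). A snap-over spring holds it at either end and throws it over once past the middle (0.34); pushing the tip takes about 2 N along mixer +x.
- dropper_1: Small dropper bottle with a pointed cap, 24 mm across, 62 mm tall, upright in another cell of the carton; origin under its foot. Leave alone.
- dropper_2: Second dropper bottle of the same shape, in the third cell. Leave alone.
- tube: Closed blood sample tube, 14 mm across, 90 mm long, lying in the mixer's rear groove; origin at its round end, z towards its cap. Leave alone.

How it is judged:
On the way, in this order (a step that is already met when the one before it is completed fails the run):
1. the vial stands upright on the bench outside the carton, let go (height (world z) of vial_center between 0.034 and 0.0395 m and angle between vial_center's own z axis and vertical below 0.1 rad and horizontal distance between vial_center and carton above 0.055 m and contact force between the fingers and vial below 0.05 N and linear speed of vial below 0.02 m/s), for 0.2 s.
2. the vial lies in a groove between two rollers, along them, let go, with the switch still off (z of vial_center in the frame of mixer between 0.0705 and 0.0785 m and x of vial_center in the frame of mixer between -0.05 and 0.05 m and y of vial_center in the frame of mixer between -0.052 and 0.052 m and angle between the z axis of vial_center and the y axis of mixer, either way round below 0.15 rad and contact force between the fingers and vial below 0.05 N and linear speed of vial below 0.02 m/s and value of joint switch_lever below 0.34 rad), for 0.2 s.
3. the toggle switch has clicked over to on (value of joint switch_lever above 0.6 rad), for 0.2 s.
At the end, for the whole second after the job is handed in: The vial lies still and released in a mixer groove, axis 74 mm (within 4) above the bench, centre within 52 mm of the rollers' middle, along them within 0.15 rad; the lever is on (over 0.6 rad); droppers and tube are within 30 mm of their starts (z of vial_center in the frame of mixer between 0.0705 and 0.0785 m and x of vial_center in the frame of mixer between -0.05 and 0.05 m and y of vial_center in the frame of mixer between -0.052 and 0.052 m and angle between the z axis of vial_center and the y axis of mixer, either way round below 0.15 rad and contact force between the fingers and vial below 0.05 N and linear speed of vial below 0.02 m/s and value of joint switch_lever above 0.6 rad and distance of each of dropper_1, dropper_2, tube from where it was at the start of the episode below 0.03 m); the robot touches nothing.
It fails at once if the fingers squeeze the vial with more than 30 N (both fingers added) (contact force between the fingers and vial above 30 N).
It fails at once if the vial is knocked or pressed against bench, carton or mixer with more than 15 N (contact force between vial and lab_bench above 15 N or contact force between vial and carton above 15 N or contact force between vial and mixer above 15 N).
It fails at once if the vial is dropped (faster than 0.4 m/s with no finger on it, a fall of some 8 mm) (linear speed of vial above 0.4 m/s and contact force between the fingers and vial below 0.05 N).
It fails at once if a dropper bottle or the blood tube is knocked away (distance of any of dropper_1, dropper_2, tube from where it was at the start of the episode above 0.04 m).
It also fails if it takes over 61 s, if anything falls off the work surface, if the arm or the gripper's body presses on something with over 40 N, if the wrist force passes 120 N, or if a joint passes its speed limit or range.

## Robot

A 7-joint arm with a two-finger parallel gripper is mounted at the origin on a cart in front of the work surface, level with it; the furniture and walls round the work are solid. World frame = base frame: x ahead of the robot, y to its left, z up, the work surface at z = 0. Lengths are in m, angles in rad, forces in N, time in s.
With the tool pointing down it reaches from about 0.35 to 0.9 m from the base axis. Payload 19.9 kg.
Tool frame: the origin (TCP) lies midway between the tips of the shut fingers; the grasp point (between the pads) lies 19 mm behind it; z points along the fingers, y is the line along which they close (so a half turn about z gives the same grasp; the last joint's range is limited). The gripper opens to 94 mm and grips with 3 to 60 N. Pads are 16 mm wide; open, the fingers measure 119 mm over their backs; the gripper's body (75 mm by 177 mm) begins 78 mm behind the grasp point.
Start: joints at [1.058, 0.417, -0.01, 1.614, 0.005, 1.111, -0.053], TCP at [0.283, -0.557, 0.205] pointing down, gripper open.
Joint ranges: [-2.81, 2.81], [-0.39, 2.02], [-1.27, 1.25], [0.06, 2.57], [-1.19, 4.33], [0.19, 2], [-2.82, 2.82]. Speed limits (rad/s): [1.89, 1.89, 2.39, 2.39, 3.01, 3.01, 3.01].

## Interface

Orientations are given as a rotation vector (axis times angle).
In Python, from station import ctrl, viewer gives the robot as it stands.
- The arm moves only by the tool drive_tool, never from a script. Its argument "targets" is a list of rows, each a list of 6 numbers: the shift along the tool's x, y, z in units of 25 mm (1.0 is 25 mm), then the turn, a rotation vector about the tool's x, y, z in degrees. A call has exactly 8 rows; each row shifts and turns the commanded pose from where the row before left it, along the tool's axes as they then stand; what a row does not reach is not made up. A row lasts 1/12 s, in which the tool goes at most 41.7 mm and 7.16 degrees, less where a joint would pass 70% of its speed; a pose out of reach is approached as far as the arm can. A call is refused whole if a number of a shift passes 1 or a number of a turn 7.16, either way. A call with a gripper value outside its range is refused whole. "jaw" is the gripper command: -1 is fully open, 1 is shut, values between are in proportion, set as the call begins (left out, the last holds). The fingers move at their own pace and stop on an object; "squeeze" is the grip in N (left out, the last holds). Time passes only in rows, so rows that do not move let the fingers close, or fill a call up. It gives the time, the measured TCP pose, the force, the opening and the grip force at its end, in the units of the state.
- ctrl.read_state(): the state, without advancing time (a new reading comes with each control period).
- viewer.camera(name): name is "scene" or "top" or "wrist"; returns the picture (480x640x3 uint8, blue, green, red); there is no depth.
- viewer.camera_info(name): a dict with "intrinsics" (3x3 intrinsics, pixels), "world_from_camera" (4x4, takes a point from camera to world coordinates). Camera axes: x right, y up, looking along -z (the intrinsics and any distortion apply to the point x, -y, -z); pixel columns grow to the right and rows downward; lengths in m; the calibration is good to about 2 mm. A picture is of the moment at which its call begins: read the wrist's pose just before it. camera_info takes no time and is no camera call; for the wrist camera it gives the pose at the moment of the call.
- ctrl.finish_job(): hands the job in; it is judged then, once.
The state is a dict: "t": time; "joints": joint angles; "qd": joint speeds; "effort": joint torques, N m; "ee_pos": TCP position; "tcp_rot": TCP orientation; "ft_force": force on the tool from outside, world axes, zero at the start; "wrist_torque": the same for the moment, N m; "gripper_width": finger opening in m; "finger_force": force on a finger pad.
Only numpy, scipy, OpenCV 4.12 (cv2) and the standard library are available. Lean on these libraries where they do the work, as an engineer would, in place of code of your own. Each camera call takes 0.05 s, during which the arm holds its last target. There are 200 camera calls.

## Working session

There is one attempt and no reset: what is moved stays moved. The work goes in short steps, Python scripts to look and compute and a tool call to move; the robot and the scene stay as the last step left them, time stands still between calls to the robot, and variables do not carry over. Pictures are saved under pics/ and viewed, at most 10 in all, crops included, and the job is handed in when it is done.

Besides the shell and the picture viewer there is one more tool, called after "Call:" as name(argument=value, ...), one argument or row to a line, values as JSON. drive_tool: Moves the arm, as the interface text tells. Its arguments: {"type":"object","properties":{"targets":{"type":"array"},"jaw":{"type":"number"},"squeeze":{"type":"number"}},"required":["targets"]}

```bash
mkdir -p pics
cat > h.py <<'E'
import sys,numpy as np,cv2
from scipy.spatial.transform import Rotation as R
from station import ctrl,viewer
def ray(info,u,v):
    K=np.array(info["intrinsics"]);T=np.array(info["world_from_camera"])
    d=np.array([(u-K[0,2])/K[0,0],-(v-K[1,2])/K[1,1],-1.]);return T[:3,3],T[:3,:3]@d
def at(info,u,v,z):
    o,d=ray(info,u,v);return o+d*(z-o[2])/d[2]
def proj(info,p):
    K=np.array(info["intrinsics"]);T=np.array(info["world_from_camera"])
    c=np.linalg.inv(T)@np.append(p,1);return K[0,0]*c[0]/-c[2]+K[0,2],K[1,1]*-c[1]/-c[2]+K[1,2]
E
python3 - <<'E'
from h import *
s=ctrl.read_state();print({k:np.round(v,3) for k,v in s.items()})
for n in("scene","top","wrist"):
    i=viewer.camera_info(n);print(n,{k:np.round(v,3).tolist() if not np.isscalar(v) else v for k,v in i.items()})
    cv2.imwrite(f"pics/{n}0.png",viewer.camera(n))
E
```

```text
{'t': np.float64(0.0), 'joints': array([ 1.058,  0.418, -0.01 ,  1.614,  0.005,  1.111, -0.053]), 'qd': array([ 0.002,  0.   , -0.001,  0.   ,  0.   ,  0.   , -0.001]), 'effort': array([-2.0000e-03, -8.5127e+01,  6.3700e-01, -4.2599e+01, -4.9000e-02,
        1.9000e-02,  0.0000e+00]), 'ee_pos': array([ 0.283, -0.557,  0.205]), 'tcp_rot': array([-3.054e+00, -7.320e-01,  1.000e-03]), 'ft_force': array([-0.068, -0.263,  0.704]), 'wrist_torque': array([ 0.008,  0.063, -0.012]), 'finger_force': np.float64(0.0), 'gripper_width': np.float64(0.094)}
scene {'intrinsics': [[443.679, 0.0, 319.363], [0.0, 443.679, 244.094], [0.0, 0.0, 1.0]], 'world_from_camera': [[-0.896, 0.21, -0.39, 0.176], [-0.443, -0.428, 0.788, 0.758], [-0.002, 0.879, 0.477, 0.498], [0.0, 0.0, 0.0, 1.0]]}
top {'intrinsics': [[612.607, 0.0, 323.165], [0.0, 612.607, 236.393], [0.0, 0.0, 1.0]], 'world_from_camera': [[-0.008, 0.977, -0.212, 0.286], [-1.0, -0.007, 0.006, 0.085], [0.005, 0.212, 0.977, 1.239], [0.0, 0.0, 0.0, 1.0]]}
wrist {'intrinsics': [[333.052, 0.0, 316.392], [0.0, 333.052, 242.572], [0.0, 0.0, 1.0]], 'world_from_camera': [[0.453, 0.857, 0.246, 0.356], [-0.891, 0.436, 0.125, -0.521], [-0.001, -0.276, 0.961, 0.384], [0.0, 0.0, 0.0, 1.0]]}
```

View pics/top0.png

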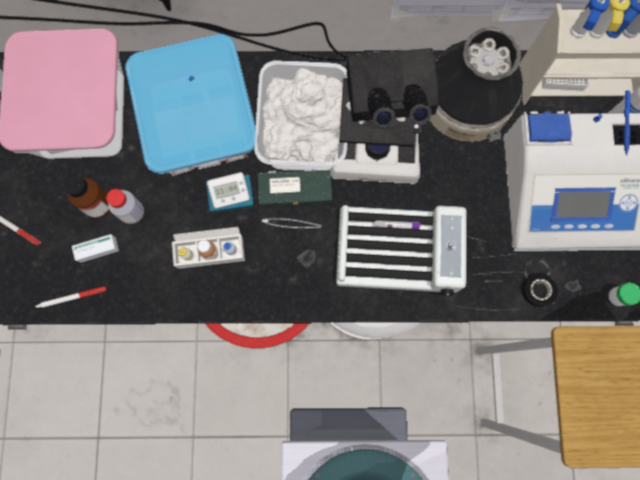

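View pics/scene0.png

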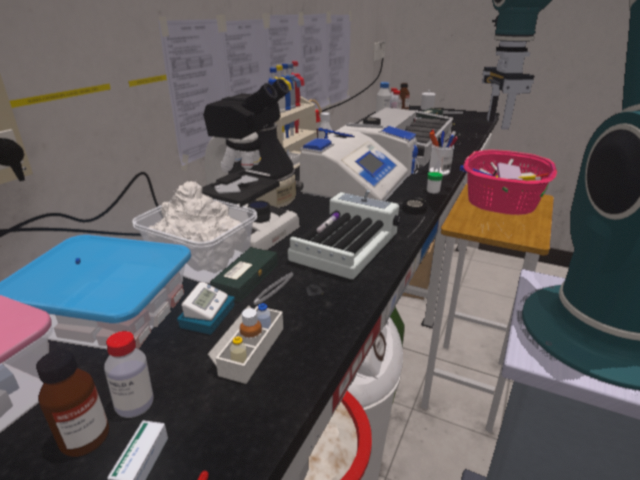

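The top view shows the carton at about (208,248), with the flat-capped vial in its middle cell at about (207,247). The mixer is at about (402,248) with its toggle near (450,246). I'll zoom in on both.

Run:
```python
from h import *
im=cv2.imread("pics/top0.png")
a=cv2.resize(im[220:280,160:260],None,fx=5,fy=5,interpolation=cv2.INTER_CUBIC)
b=cv2.resize(im[198:298,330:475],None,fx=3,fy=3,interpolation=cv2.INTER_CUBIC)
c=np.zeros((600,500,3),np.uint8);c[:300]=a;c[300:,:435]=b
cv2.imwrite("pics/zoom.png",c)
```

```text
(no output)
```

View pics/zoom.png

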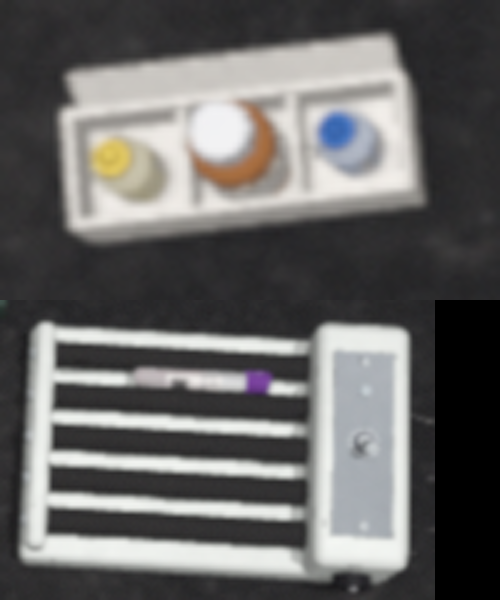

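The zoom shows the cap centre at zoom (222,132), which is full-picture (204.4,246.4). The carton is yawed by about 5°. On the mixer, the housing top corners are at zoom (318,326), (408,328), (405,572) and (312,570), and the toggle is near (362,445).

Run:
```python
from h import *
i=viewer.camera_info("top")
A=lambda x,y:(160+x/5,220+y/5)
B=lambda x,y:(330+x/3,198+(y-300)/3)
P=lambda n,uv,z:print(n,np.round(at(i,*uv,z),4))
P("cap",A(222,132),.077);
for n,x,y in(("cBL",60,107),("cBR",408,72),("cFR",424,200),("cFL",72,232)):P(n,A(x,y),.036)
P("yellow",A(112,158),.065);P("blue",A(337,130),.065)
for n,x,y in(("hBL",316,326),("hBR",409,328),("hFR",405,572),("hFL",311,570)):P(n,B(x,y),.084)
for n,x,y in(("gap1L",62,335),("gap1R",305,347),("gap3L",57,418),("gap3R",305,429),("gap4L",57,460),("gap4R",305,470),("gap5L",57,500),("gap5R",305,512)):P(n,B(x,y),.02)
P("ckB",B(43,325),.061);P("ckF",B(35,545),.061)
P("lev",B(372,445),.112);P("levbase",B(358,443),.09)
s=ctrl.read_state();Rm=R.from_rotvec(s["tcp_rot"]).as_matrix();print(Rm.round(3))
```

```text
cap [0.5196 0.3066 0.077 ]
cBL [0.5385 0.3796 0.036 ]
cBR [0.5519 0.2406 0.036 ]
cFR [0.4997 0.2332 0.036 ]
cFL [0.4878 0.3726 0.036 ]
yellow [0.512  0.3514 0.065 ]
blue [0.5225 0.2641 0.065 ]
hBL [ 0.5941 -0.1424  0.084 ]
hBR [ 0.5923 -0.2028  0.084 ]
hFR [ 0.4329 -0.1911  0.084 ]
hFL [ 0.4346 -0.1317  0.084 ]
gap1L [0.606  0.0196 0.02  ]
gap1R [ 0.5963 -0.1467  0.02  ]
gap3L [0.5478 0.024  0.02  ]
gap3R [ 0.539  -0.1441  0.02  ]
gap4L [0.5188 0.0245 0.02  ]
gap4R [ 0.5107 -0.1428  0.02  ]
gap5L [0.4914 0.025  0.02  ]
gap5R [ 0.482  -0.1415  0.02  ]
ckB [0.6021 0.0343 0.061 ]
ckF [0.4552 0.0417 0.061 ]
lev [ 0.5093 -0.1683  0.112 ]
levbase [ 0.5151 -0.1644  0.09  ]
[[ 0.891  0.454 -0.   ]
 [ 0.454 -0.891  0.001]
 [-0.    -0.001 -1.   ]]
```

Call:
drive_tool(
  targets=[
    [1, -1, -0.1, 0, 0, 0],
    [1, -1, -0.1, 0, 0, 0],
    [1, -1, -0.1, 0, 0, 0],
    [1, -1, -0.1, 0, 0, 0],
    [1, -1, -0.1, 0, 0, 0],
    [1, -1, -0.1, 0, 0, 0],
    [1, -1, -0.1, 0, 0, 0],
    [1, -1, -0.1, 0, 0, 0],
  ],
  jaw=-0.3,
  squeeze=6,
)

```text
t: 0.82
ee_pos: [0.3711, -0.2863, 0.2255]
tcp_rot: [3.055, 0.733, -0.0]
ft_force: [1.6, -0.8, 0.9]
gripper_width: 0.0613
finger_force: 0.0
```

Call:
drive_tool(
  targets=[
    [1, -1, 0, 0, 0, 0],
    [1, -1, 0, 0, 0, 0],
    [1, -1, 0, 0, 0, 0],
    [1, -1, 0, 0, 0, 0],
    [1, -1, 0, 0, 0, 0],
    [1, -1, 0, 0, 0, 0],
    [1, -1, 0, 0, 0, 0],
    [0, 0, 0, 0, 0, 0],
  ],
)

```text
t: 1.48
ee_pos: [0.4489, -0.0468, 0.2256]
tcp_rot: [-3.051, -0.743, -0.002]
ft_force: [0.0, 0.6, 0.0]
gripper_width: 0.0608
finger_force: 0.0
```

```bash
cat >> h.py <<'E'
import json
def st():
    s=ctrl.read_state()
    open("log.jsonl","a").write(json.dumps({"q":list(map(float,s["joints"])),"p":list(map(float,s["ee_pos"])),"r":list(map(float,s["tcp_rot"]))})+"\n")
    return s
def to(D,s=None):
    s=s or st();return (R.from_rotvec(s["tcp_rot"]).inv().apply(D)/.025).round(2)
E
python3 -c "
from h import *
s=st();print(s['t'],s['joints'].round(3),s['ee_pos'].round(3),R.from_rotvec(s['tcp_rot']).as_matrix().round(3))"
```

```text
1.4833 [ 0.424  0.097 -0.409  1.99   0.043  1.062 -1.098] [ 0.449 -0.047  0.226] [[ 0.888  0.46   0.001]
 [ 0.46  -0.888  0.001]
 [ 0.001 -0.001 -1.   ]]
```

```bash
cat >> h.py <<'E'
def plan(p1,drot,n,s=None):
    "rows straight to p1, turning by world rotvec drot (deg)"
    s=s or st();p=np.array(s["ee_pos"]);r=R.from_rotvec(s["tcp_rot"]);d=(np.array(p1)-p)/n;w=np.radians(np.array(drot,float))/n
    for k in range(n):
        t=r.inv().apply(w);print(json.dumps((r.inv().apply(d)/.025).round(2).tolist()+np.degrees(t).round(2).tolist()));r=R.from_rotvec(w)*r
    print("end",r.as_matrix().round(3).tolist())
E
python3 -c "
from h import *
plan([.52,.307,.15],[0,0,68],16)"
```

```text
[0.56, -0.7, 0.19, 0.01, -0.0, -4.25]
[0.61, -0.66, 0.19, 0.01, -0.0, -4.25]
[0.66, -0.61, 0.19, 0.01, -0.0, -4.25]
[0.71, -0.56, 0.19, 0.01, -0.0, -4.25]
[0.75, -0.51, 0.19, 0.01, -0.0, -4.25]
[0.78, -0.45, 0.19, 0.01, -0.0, -4.25]
[0.81, -0.39, 0.19, 0.01, -0.0, -4.25]
[0.84, -0.33, 0.19, 0.01, -0.0, -4.25]
[0.86, -0.27, 0.19, 0.01, -0.0, -4.25]
[0.88, -0.2, 0.19, 0.01, -0.0, -4.25]
[0.89, -0.14, 0.19, 0.01, -0.0, -4.25]
[0.9, -0.07, 0.19, 0.01, -0.0, -4.25]
[0.9, -0.0, 0.19, 0.01, -0.0, -4.25]
[0.9, 0.06, 0.19, 0.01, -0.0, -4.25]
[0.89, 0.13, 0.19, 0.01, -0.0, -4.25]
[0.88, 0.2, 0.19, 0.01, -0.0, -4.25]
end [[-0.094, 0.996, -0.001], [0.996, 0.094, 0.001], [0.001, -0.001, -1.0]]
```

Call:
drive_tool(
  targets=[
    [0.56, -0.7, 0.2, 0, 0, -4.25],
    [0.61, -0.66, 0.2, 0, 0, -4.25],
    [0.66, -0.61, 0.2, 0, 0, -4.25],
    [0.71, -0.56, 0.2, 0, 0, -4.25],
    [0.75, -0.51, 0.2, 0, 0, -4.25],
    [0.78, -0.45, 0.2, 0, 0, -4.25],
    [0.81, -0.39, 0.2, 0, 0, -4.25],
    [0.84, -0.33, 0.2, 0, 0, -4.25],
  ],
)

```text
t: 2.15
ee_pos: [0.4844, 0.1247, 0.1851]
tcp_rot: [-2.704, -1.599, 0.0]
ft_force: [0.1, -0.7, 0.5]
gripper_width: 0.0612
finger_force: 0.0
```

Call:
drive_tool(
  targets=[
    [0.86, -0.27, 0.2, 0, 0, -4.25],
    [0.88, -0.2, 0.2, 0, 0, -4.25],
    [0.89, -0.14, 0.2, 0, 0, -4.25],
    [0.9, -0.07, 0.2, 0, 0, -4.25],
    [0.9, 0, 0.2, 0, 0, -4.25],
    [0.9, 0.06, 0.2, 0, 0, -4.25],
    [0.89, 0.13, 0.2, 0, 0, -4.25],
    [0.88, 0.2, 0.2, 0, 0, -4.25],
  ],
)

```text
t: 2.82
ee_pos: [0.5214, 0.3011, 0.145]
tcp_rot: [-2.119, -2.319, 0.001]
ft_force: [-0.3, 0.3, 0.4]
gripper_width: 0.061
finger_force: 0.0
```

```bash
python3 -c "
from h import *
i=viewer.camera_info('wrist');im=viewer.camera('wrist');s=st();i=viewer.camera_info('wrist')
print(s['t'],s['joints'].round(3),s['ee_pos'].round(4),s['tcp_rot'].round(3))
print('pred cap',proj(i,[.5196,.3066,.077]))
np.save('wi1.npy',i,allow_pickle=True);cv2.imwrite('pics/w1.png',im)"
```

```text
2.8667 [-0.063  0.535 -0.694  1.709  0.385  1.04  -0.788] [0.5207 0.305  0.1441] [-2.107 -2.327 -0.   ]
pred cap (np.float64(314.1932964867842), np.float64(251.93523998874548))
```

View pics/w1.png

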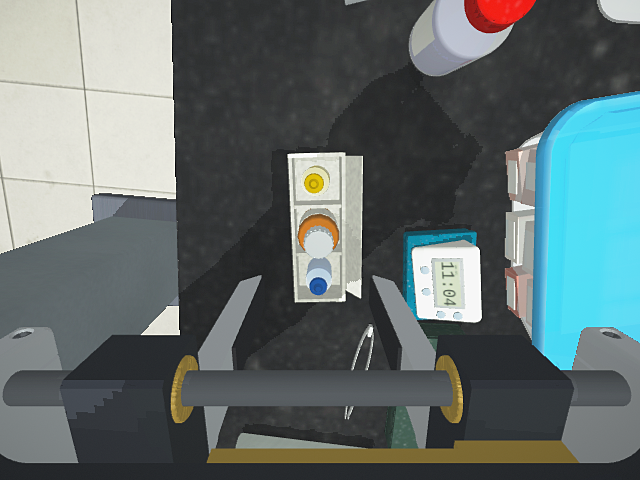

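The wrist view shows the cap top centred at about (319,244), 5–8 px from where I predicted it. Next I'll locate it from this view.

```bash
python3 -c "
from h import *
i=viewer.camera_info('wrist');s=st();print(s['t'],s['ee_pos'])
for u,v in((319,244),(319,247)):print(at(i,u,v,.077).round(4))
print('corners',[at(i,u,v,.036).round(4)[:2] for u,v in((288,153),(345,152),(345,301),(293,302))])
print('rim mid',at(i,318,227,.036))
print(to([.5205-s['ee_pos'][0],.311-s['ee_pos'][1],.064-s['ee_pos'][2]],s))
"
```

```text
2.8667 [0.52074588 0.30496357 0.14413099]
[0.5227 0.3134 0.077 ]
[0.5229 0.311  0.077 ]
corners [array([0.4904, 0.3776]), array([0.5376, 0.3831]), array([0.5542, 0.2482]), array([0.5054, 0.2422])]
rim mid [0.52163191 0.31708023 0.036     ]
[0.24 0.02 3.21]
```

Call:
drive_tool(
  targets=[
    [0.1, 0.02, 0.5, 0, 0, 0],
    [0.1, 0.02, 0.5, 0, 0, 0],
    [0, 0, 0.5, 0, 0, 0],
    [0, 0, 0.5, 0, 0, 0],
    [0, 0, 0.5, 0, 0, 0],
    [0, 0, 0.4, 0, 0, 0],
    [0, 0, 0.3, 0, 0, 0],
    [0, 0, 0.1, 0, 0, 0],
  ],
)

```text
t: 3.53
ee_pos: [0.5214, 0.3048, 0.0615]
tcp_rot: [-2.123, -2.315, 0.002]
ft_force: [-0.4, 0.5, -0.4]
gripper_width: 0.0615
finger_force: 0.0
```

Call:
drive_tool(
  targets=[
    [0, 0, 0, 0, 0, 0],
    [0, 0, 0, 0, 0, 0],
    [0, 0, 0, 0, 0, 0],
    [0, 0, 0, 0, 0, 0],
    [0, 0, 0, 0, 0, 0],
    [0, 0, 0, 0, 0, 0],
    [0, 0, 0, 0, 0, 0],
    [0, 0, 0, 0, 0, 0],
  ],
  jaw=0.6,
  squeeze=6,
)

```text
t: 4.2
ee_pos: [0.522, 0.3053, 0.0632]
tcp_rot: [2.123, 2.316, 0.001]
ft_force: [1.4, -1.0, 1.3]
gripper_width: 0.0224
finger_force: 6.0
```

```bash
python3 -c "
from h import *
s=st();print({k:np.round(v,4) for k,v in s.items()})"
```

```text
{'t': np.float64(4.2), 'joints': array([-0.1096,  0.6339, -0.6354,  1.7594,  0.4644,  0.9025, -0.8597]), 'qd': array([-0.0014,  0.0008,  0.0001, -0.0008,  0.0001,  0.0005, -0.0002]), 'effort': array([-1.60400e-01, -8.68840e+01, -1.53007e+01, -3.24898e+01,
       -1.30200e-01,  3.88000e-02,  2.10000e-03]), 'ee_pos': array([0.522 , 0.3053, 0.0632]), 'tcp_rot': array([2.1230e+00, 2.3156e+00, 7.0000e-04]), 'ft_force': array([ 1.4038, -0.98  ,  1.2953]), 'wrist_torque': array([ 0.0231, -0.2253, -0.0499]), 'finger_force': np.float64(6.0008), 'gripper_width': np.float64(0.0224)}
```

Width 22.4 mm suggests the pads are a few mm short of the cap's centre in y. I'll regrip better centred.

Call:
drive_tool(
  targets=[
    [0, 0, 0, 0, 0, 0],
    [0, 0, 0, 0, 0, 0],
    [0, 0, 0, 0, 0, 0],
    [0.08, 0, 0, 0, 0, 0],
    [0.08, 0, 0, 0, 0, 0],
    [0.08, 0, 0, 0, 0, 0],
    [0, 0, 0, 0, 0, 0],
    [0, 0, 0, 0, 0, 0],
  ],
  jaw=0.1,
)

```text
t: 4.87
ee_pos: [0.5212, 0.3115, 0.063]
tcp_rot: [-2.122, -2.316, -0.0]
ft_force: [1.0, 0.5, -0.0]
gripper_width: 0.0421
finger_force: 0.0
```

Call:
drive_tool(
  targets=[
    [0, 0, 0, 0, 0, 0],
    [0, 0, 0, 0, 0, 0],
    [0, 0, 0, 0, 0, 0],
    [0, 0, 0, 0, 0, 0],
    [0, 0, 0, 0, 0, 0],
    [0, 0, 0, 0, 0, 0],
    [0, 0, 0, 0, 0, 0],
    [0, 0, 0, 0, 0, 0],
  ],
  jaw=0.6,
)

```text
t: 5.53
ee_pos: [0.5214, 0.3112, 0.063]
tcp_rot: [-2.123, -2.316, -0.0]
ft_force: [0.2, -0.0, -0.5]
gripper_width: 0.0226
finger_force: 6.0
```

Call:
drive_tool(
  targets=[
    [0, 0, -0.2, 0, 0, 0],
    [0, 0, -0.3, 0, 0, 0],
    [0, 0, -0.4, 0, 0, 0],
    [0, 0, -0.4, 0, 0, 0],
    [0, 0, -0.4, 0, 0, 0],
    [0, 0, -0.3, 0, 0, 0],
    [0, 0, -0.2, 0, 0, 0],
    [0, 0, 0, 0, 0, 0],
  ],
)

```text
t: 6.2
ee_pos: [0.5218, 0.3115, 0.1193]
tcp_rot: [2.123, 2.315, 0.002]
ft_force: [-0.2, -0.4, -0.8]
gripper_width: 0.0227
finger_force: 6.0
```

```bash
python3 -c "
from h import *
s=st();print({k:np.round(v,4) for k,v in s.items()})
i=viewer.camera_info('scene');im=viewer.camera('scene');c=cv2.resize(im[200:400,150:350],None,fx=3,fy=3);cv2.imwrite('pics/s2.png',c)"
```

```text
{'t': np.float64(6.2), 'joints': array([-0.0906,  0.568 , -0.6739,  1.7189,  0.4112,  0.9987, -0.8277]), 'qd': array([-0.0055,  0.0191,  0.011 ,  0.0182,  0.0123, -0.0194, -0.0088]), 'effort': array([  0.446 , -85.6053, -15.0881, -36.9862,  -0.2409,   0.3791,
         0.1622]), 'ee_pos': array([0.5218, 0.3115, 0.1193]), 'tcp_rot': array([2.1227, 2.3152, 0.0024]), 'ft_force': array([-0.2427, -0.3907, -0.763 ]), 'wrist_torque': array([-0.0247, -0.0846,  0.0048]), 'finger_force': np.float64(5.997), 'gripper_width': np.float64(0.0227)}
```

View pics/s2.png

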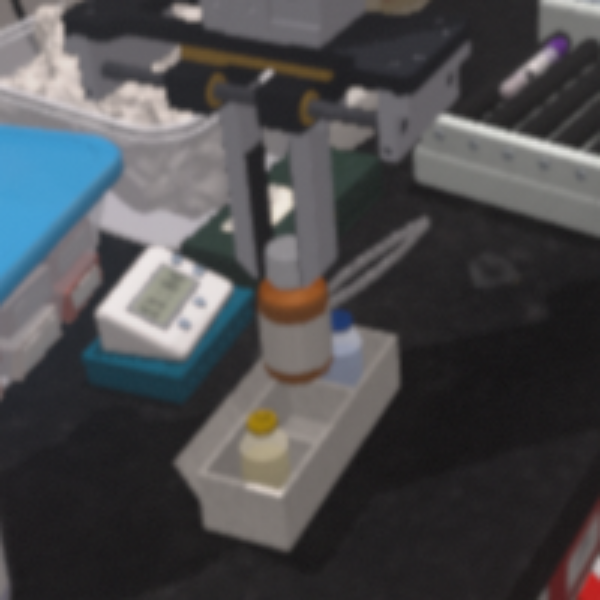

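The vial is lifted clear and hangs upright between the fingertips, and both droppers are still in place. Before choosing the regrip pose, I'll fit a simple arm model to the logged states.

```bash
cat > kin.py <<'E'
from h import *
import itertools
from scipy.optimize import least_squares
L=[json.loads(l) for l in open("log.jsonl")]
L.append(dict(q=[1.058,.4175,-.01,1.614,.005,1.111,-.053],p=[.283,-.557,.205],r=[-3.054,-.732,.001]))
def fk(q,x,sg):
    # x: h,L1,L2,L3,a_sh,a_el,lat,psi0,psi7,a_wr
    r=R.from_euler('z',x[7]);p=np.array([0,0,x[0]])
    ax=['z','y','z','y','z','y','z'];off=[[x[4],x[6],0],[0,0,x[1]],[x[5],0,0],[-x[5],0,x[2]],[0,0,0],[x[9],0,x[3]],[0,0,0]]
    for k in range(7):
        r=r*R.from_euler(ax[k],sg[k]*q[k]);p=p+r.apply(off[k])
    return p,r*R.from_euler('z',x[8])
def res(x,sg):
    o=[]
    for d in L:
        p,r=fk(d["q"],x,sg);o+=list((p-d["p"])*5)+list((R.from_rotvec(d["r"]).inv()*r).as_rotvec())
    return np.array(o)
def fit():
    best=[]
    for s5,s7,s4,s6 in itertools.product((1,-1),repeat=4):
        sg=[-1,1,-1,s4,s5,s6,s7]
        for p7 in(0,1.57,3.14,-1.57):
            f=least_squares(res,[.35,.4,.4,.3,0,0,0,0,p7,0],args=(sg,),loss="soft_l1",f_scale=.05,max_nfev=60)
            best.append((f.cost,sg,f.x))
    best.sort(key=lambda b:b[0]);return best
if __name__=="__main__":
    B=fit()
    for b in B[:4]:print(round(b[0],6),b[1],b[2].round(3).tolist())
    print(len(L));np.save("kin.npy",np.array([B[0][1]+B[0][2].tolist()],float))
    print(np.abs(res(B[0][2],B[0][1])).max())
E
python3 kin.py
```

```text
0.000546 [-1, 1, -1, 1, -1, 1, -1] [-0.153, 0.502, 0.473, -0.103, -0.006, 0.008, -0.022, -0.017, 1.554, 0.006]
0.000546 [-1, 1, -1, 1, -1, 1, -1] [-0.153, 0.502, 0.473, -0.103, -0.006, 0.008, -0.022, -0.017, 1.554, 0.006]
0.000546 [-1, 1, -1, 1, -1, 1, -1] [-0.153, 0.502, 0.473, -0.103, -0.006, 0.008, -0.022, -0.017, 1.554, 0.006]
0.000546 [-1, 1, -1, 1, -1, 1, -1] [-0.153, 0.502, 0.473, -0.103, -0.006, 0.008, -0.022, -0.017, 1.554, 0.006]
7
0.0171357401590555
```

```bash
cat > ik.py <<'E'
from kin import *
lo=np.array([-2.81,-.39,-1.27,.06,-1.19,.19,-2.82])+.04;hi=np.array([2.81,2.02,1.25,2.57,4.33,2,2.82])-.04
def load(L3=.33):
    k=np.load("kin.npy")[0];sg=k[:7].astype(int).tolist();x=k[7:].copy()
    if L3:d=L3-x[3];x[3]+=d;x[0]+=d
    return sg,x
def ik(p,Rm,q0,sg,x,w=.02):
    f=lambda q:(lambda P,r:np.r_[(P-p)*5,(R.from_matrix(Rm).inv()*r).as_rotvec(),w*(q-q0)*.1])(*fk(q,x,sg))
    s=least_squares(f,np.clip(q0,lo+.01,hi-.01),bounds=(lo,hi),max_nfev=80);e=f(s.x)[:6];return s.x,np.abs(e).max()
def Rtool(az,a,flip):
    # approach azimuth az, elevation a below horizontal; closing axis y horizontal
    d=np.array([np.cos(az)*np.cos(a),np.sin(az)*np.cos(a),-np.sin(a)])
    y=np.array([-np.sin(az),np.cos(az),0])*flip;return np.c_[np.cross(y,d),y,d]
E
cat > scan.py <<'E'
from ik import *
sg,x=load()
q0=np.array(L[-2]["q"])
yaw=np.radians(-3.2);my=np.array([-np.sin(yaw),np.cos(yaw)])
o=np.array([.520,-.052]);mx=np.array([np.cos(yaw),np.sin(yaw)])
for az in range(-180,180,30):
  for a in (20,40):
    for fl in (1,-1):
      Rm=Rtool(np.radians(az),np.radians(a),fl);p=np.array([.44,.15,.036])+Rm[:,2]*.009
      c=[ik(p,Rm,np.array(s),sg,x) for s in (q0,[q0[0],.5,0,2,1.57,1,0],[q0[0],.5,0,2,3.1,1,0])]
      q,e=min(c,key=lambda c:c[1])
      if e<.02:print(az,a,fl,round(e,4),q.round(2).tolist())
print("final: approach tilt past vertical; hand leans toward az")
for az in (87,-93):
  for a in (0,20,40):
    for fl in(1,-1):
      Rm=Rtool(np.radians(az+180),np.radians(90-a),fl);p=np.append(o-.014*mx,.074)+Rm[:,2]*.009
      q,e=min([ik(p,Rm,np.array(s),sg,x) for s in (q0,[q0[0],.5,0,2,1.57,1,0])],key=lambda c:c[1])
      print(az,a,fl,round(e,4),q.round(2).tolist())
E
python3 scan.py
```

```text
-180 20 1 0.0 [-0.1, 1.13, -0.24, 1.33, -0.11, 1.89, -1.89]
-180 20 -1 0.0 [0.18, 1.27, -0.75, 1.31, 0.18, 1.91, 0.92]
-180 40 1 0.0 [-0.09, 0.91, -0.26, 1.53, -0.04, 1.56, -1.89]
-180 40 -1 0.0 [0.33, 1.19, -1.0, 1.51, 0.43, 1.67, 0.78]
-150 20 1 0.0 [-0.33, 1.13, -0.21, 1.31, 0.19, 1.95, -1.65]
-150 20 -1 0.0 [-0.3, 1.14, -0.25, 1.3, 0.22, 1.96, 1.46]
-150 40 1 0.0 [-0.27, 0.92, -0.27, 1.51, 0.22, 1.62, -1.67]
-150 40 -1 0.0 [0.12, 1.16, -0.94, 1.49, 0.61, 1.81, 1.08]
-120 20 1 0.0 [-0.52, 1.07, -0.21, 1.44, 0.5, 1.86, -1.46]
-120 20 -1 0.0 [-0.35, 1.13, -0.48, 1.43, 0.64, 1.96, 1.53]
-120 40 1 0.0 [-0.41, 0.88, -0.3, 1.62, 0.49, 1.56, -1.47]
-120 40 -1 0.0 [-0.06, 1.08, -0.86, 1.61, 0.81, 1.8, 1.38]
-90 20 1 0.0 [-0.67, 0.98, -0.24, 1.7, 0.81, 1.69, -1.39]
-90 20 -1 0.0 [-0.46, 1.06, -0.53, 1.69, 0.95, 1.85, 1.63]
-90 40 1 0.0 [-0.51, 0.8, -0.36, 1.83, 0.79, 1.43, -1.35]
-90 40 -1 0.0 [-0.21, 0.95, -0.78, 1.82, 1.0, 1.66, 1.62]
-60 20 1 0.0 [-0.75, 0.9, -0.31, 2.02, 1.17, 1.54, -1.46]
-60 20 -1 0.0 [-0.65, 0.93, -0.43, 2.02, 1.22, 1.62, 1.65]
-60 40 1 0.0 [-0.54, 0.71, -0.45, 2.1,
[... 1157 characters left out ...]
; hand leans toward az
87 0 1 0.0 [0.53, 0.46, -0.59, 2.0, 0.36, 0.78, -0.32]
87 0 -1 0.0 [0.96, 0.8, -1.23, 1.99, 0.89, 1.04, 2.39]
87 20 1 0.0 [0.17, 0.47, -0.41, 2.0, 0.68, 0.92, -0.74]
87 20 -1 0.0 [0.45, 0.57, -0.78, 1.99, 0.87, 1.05, 2.25]
87 40 1 0.0 [-0.09, 0.59, -0.33, 1.97, 0.9, 1.17, -1.05]
87 40 -1 0.0 [0.09, 0.64, -0.55, 1.96, 1.0, 1.27, 2.02]
-93 0 1 0.0 [0.96, 0.8, -1.23, 1.99, 0.89, 1.04, 2.39]
-93 0 -1 0.0 [0.53, 0.46, -0.59, 2.0, 0.36, 0.78, -0.32]
-93 20 1 0.0 [1.15, 0.88, -1.23, 1.96, 0.6, 0.92, 2.77]
-93 20 -1 0.0 [0.87, 0.58, -0.77, 1.96, 0.07, 0.79, 0.08]
-93 40 1 0.1546 [1.21, 1.01, -1.23, 1.92, 0.48, 0.91, 2.78]
-93 40 -1 0.0 [1.2, 0.93, -1.07, 1.89, 0.14, 0.9, 0.13]
```

Call:
drive_tool(
  targets=[
    [0, 0, -0.5, 0, 0, 0],
    [-0.3, -0.15, -0.5, 0, 0, 0],
    [-0.7, -0.36, 0, 0, 0, 0],
    [-0.7, -0.36, 0, 0, 0, 0],
    [-0.7, -0.36, 0, 0, 0, 0],
    [-0.7, -0.36, 0, 0, 0, 0],
    [-0.7, -0.36, 0, 0, 0, 0],
    [-0.7, -0.36, 0, 0, 0, 0],
  ],
)

```text
t: 6.92
ee_pos: [0.473, 0.1933, 0.1433]
tcp_rot: [-2.123, -2.316, 0.0]
ft_force: [0.5, -0.6, 0.2]
gripper_width: 0.0226
finger_force: 6.0
```

Call:
drive_tool(
  targets=[
    [-0.7, -0.36, 0, 0, 0, 0],
    [-0.5, -0.26, 0.2, 0, 0, 0],
    [-0.3, -0.13, 0.4, 0, 0, 0],
    [0, 0, 0.5, 0, 0, 0],
    [0, 0, 0.5, 0, 0, 0],
    [0, 0, 0.5, 0, 0, 0],
    [0, 0, 0.4, 0, 0, 0],
    [0, 0, 0.2, 0, 0, 0],
  ],
)

```text
t: 7.58
ee_pos: [0.4574, 0.1558, 0.0735]
tcp_rot: [-2.12, -2.316, 0.002]
ft_force: [-0.2, 0.5, -1.1]
gripper_width: 0.0228
finger_force: 6.0
```

Call:
drive_tool(
  targets=[
    [0, 0, 0.1, 0, 0, 0],
    [0, 0, 0.1, 0, 0, 0],
    [0, 0, 0.06, 0, 0, 0],
    [0, 0, 0, 0, 0, 0],
    [0, 0, 0, 0, 0, 0],
    [0, 0, 0, 0, 0, 0],
    [0, 0, 0, 0, 0, 0],
    [0, 0, 0, 0, 0, 0],
  ],
)

```text
t: 8.25
ee_pos: [0.4582, 0.1551, 0.0691]
tcp_rot: [2.123, 2.315, 0.0]
ft_force: [-0.2, 0.1, -0.1]
gripper_width: 0.0227
finger_force: 6.0
```

```bash
python3 -c "
from h import *
s=st();print({k:np.round(v,4) for k,v in s.items()})"
```

```text
{'t': np.float64(8.25), 'joints': array([ 0.1689,  0.4383, -0.6664,  2.0542,  0.3856,  0.7722, -0.6461]), 'qd': array([ 0.0001,  0.0019,  0.0011, -0.001 , -0.0002,  0.0007,  0.0006]), 'effort': array([-1.78000e-02, -6.65188e+01, -1.04561e+01, -3.10171e+01,
       -3.54000e-02, -2.89000e-02,  1.90000e-03]), 'ee_pos': array([0.4582, 0.1551, 0.0691]), 'tcp_rot': array([2.1229e+00, 2.3155e+00, 4.0000e-04]), 'ft_force': array([-0.1771,  0.1009, -0.1141]), 'wrist_torque': array([-0.0439, -0.0662, -0.0244]), 'finger_force': np.float64(5.9971), 'gripper_width': np.float64(0.0227)}
```

Call:
drive_tool(
  targets=[
    [0, 0, 0.1, 0, 0, 0],
    [0, 0, 0.06, 0, 0, 0],
    [0, 0, 0.04, 0, 0, 0],
    [0, 0, 0.04, 0, 0, 0],
    [0, 0, 0.04, 0, 0, 0],
    [0, 0, 0.03, 0, 0, 0],
    [0, 0, 0, 0, 0, 0],
    [0, 0, 0, 0, 0, 0],
  ],
)

```text
t: 8.92
ee_pos: [0.4581, 0.1552, 0.0612]
tcp_rot: [-2.123, -2.316, 0.0]
ft_force: [0.4, 0.1, -1.3]
gripper_width: 0.0228
finger_force: 6.0
```

Call:
drive_tool(
  targets=[
    [0, 0, 0.02, 0, 0, 0],
    [0, 0, 0.02, 0, 0, 0],
    [0, 0, 0, 0, 0, 0],
    [0, 0, 0, 0, 0, 0],
    [0, 0, 0, 0, 0, 0],
    [0, 0, 0, 0, 0, 0],
    [0, 0, 0, 0, 0, 0],
    [0, 0, 0, 0, 0, 0],
  ],
)

```text
t: 9.58
ee_pos: [0.4581, 0.1552, 0.0602]
tcp_rot: [-2.123, -2.316, -0.0]
ft_force: [0.5, -0.4, -1.6]
gripper_width: 0.0226
finger_force: 6.0
```

Call:
drive_tool(
  targets=[
    [0, 0, 0, 0, 0, 0],
    [0, 0, 0, 0, 0, 0],
    [0, 0, 0, 0, 0, 0],
    [0, 0, 0, 0, 0, 0],
    [0, 0, 0, 0, 0, 0],
    [0, 0, -0.1, 0, 0, 0],
    [0, 0, -0.3, 0, 0, 0],
    [0, 0, -0.5, 0, 0, 0],
  ],
  jaw=-0.3,
)

```text
t: 10.25
ee_pos: [0.4576, 0.1551, 0.0829]
tcp_rot: [-2.122, -2.315, 0.002]
ft_force: [-0.6, 0.3, 0.4]
gripper_width: 0.0608
finger_force: 0.0
```

```bash
python3 -c "
from ik import *
s=st();print(s['t'],s['ee_pos'],s['joints'].round(2))
Rm=Rtool(np.radians(100),np.radians(40),-1)
c=np.array([.458,.155,.032]);pre=c-Rm[:,2]*.10
dr=(R.from_matrix(Rm)*R.from_rotvec(s['tcp_rot']).inv()).as_rotvec(degrees=True);print('dr',dr,'pre',pre,'grip',c+Rm[:,2]*.007)
plan(pre+[0,0,.04],dr,16,s)
sg,x=load();print(ik(pre,Rm,s['joints'],sg,x))
"
```

```text
10.25 [0.45756114 0.15509493 0.08287746] [ 0.18  0.42 -0.68  2.05  0.36  0.8  -0.63]
dr [49.59638516  6.43861589  4.64949599] pre [0.47130222 0.07955935 0.09627876] grip [0.45706884 0.16028085 0.02750049]
[-0.19, 0.02, -0.13, 0.13, 3.12, -0.3]
[-0.18, 0.02, -0.14, 0.13, 3.12, -0.3]
[-0.18, 0.02, -0.15, 0.13, 3.12, -0.3]
[-0.17, 0.01, -0.16, 0.13, 3.12, -0.3]
[-0.16, 0.01, -0.17, 0.13, 3.12, -0.3]
[-0.15, 0.01, -0.18, 0.13, 3.12, -0.3]
[-0.14, 0.01, -0.19, 0.13, 3.12, -0.3]
[-0.13, 0.01, -0.2, 0.13, 3.12, -0.3]
[-0.12, 0.01, -0.2, 0.13, 3.12, -0.3]
[-0.11, 0.01, -0.21, 0.13, 3.12, -0.3]
[-0.09, 0.01, -0.21, 0.13, 3.12, -0.3]
[-0.08, 0.0, -0.22, 0.13, 3.12, -0.3]
[-0.07, 0.0, -0.22, 0.13, 3.12, -0.3]
[-0.06, 0.0, -0.23, 0.13, 3.12, -0.3]
[-0.05, 0.0, -0.23, 0.13, 3.12, -0.3]
[-0.03, 0.0, -0.23, 0.13, 3.12, -0.3]
end [[-0.112, 0.985, -0.133], [0.633, 0.174, 0.754], [0.766, -0.0, -0.643]]
(array([ 1.06279172,  0.949125  , -1.08769841,  1.93445305, -0.02888518,
        0.94751054,  0.28477932]), np.float64(5.330105013884312e-05))
```

Call:
drive_tool(
  targets=[
    [0, 0, -0.6, 0, 0, 0],
    [0, 0, -0.8, 0, 0, 0],
    [0, 0, -0.8, 0, 0, 0],
    [-0.2, 0, -0.3, 0.26, 6.24, -0.6],
    [-0.2, 0, 0, 0.26, 6.24, -0.6],
    [-0.2, 0, 0, 0.26, 6.24, -0.6],
    [-0.2, 0, 0, 0.26, 6.24, -0.6],
    [-0.2, 0, 0, 0.26, 6.24, -0.6],
  ],
)

```text
t: 10.92
ee_pos: [0.4614, 0.1315, 0.1412]
tcp_rot: [-1.772, -2.038, -0.474]
ft_force: [1.3, -0.6, -1.2]
gripper_width: 0.0615
finger_force: 0.0
```

Call:
drive_tool(
  targets=[
    [-0.2, 0, 0, 0.26, 6.24, -0.6],
    [-0.2, 0, 0, 0.26, 6.24, -0.6],
    [-0.2, 0, 0, 0.26, 6.24, -0.6],
    [0, 0, -0.5, 0, 0, 0],
    [0, 0, -0.5, 0, 0, 0],
    [0, 0, 0, 0, 0, 0],
    [0, 0, 0, 0, 0, 0],
    [0, 0, 0, 0, 0, 0],
  ],
)

```text
t: 11.58
ee_pos: [0.4651, 0.102, 0.1471]
tcp_rot: [-1.542, -1.838, -0.698]
ft_force: [-0.4, -0.0, -0.6]
gripper_width: 0.0607
finger_force: 0.0
```

```bash
python3 kin.py
python3 - <<'E'
from h import *
i=viewer.camera_info('wrist');im=viewer.camera('wrist');s=st();it=viewer.camera_info('top');t=viewer.camera('top')
print(s['t'],s['joints'].round(3),s['ee_pos'].round(4),R.from_rotvec(s['tcp_rot']).as_matrix().round(3).tolist())
print('vial foot/top in wrist',proj(i,[.458,.155,0]),proj(i,[.458,.155,.074]),'top',proj(it,[.458,.155,0]),proj(it,[.458,.155,.074]))
a=cv2.resize(im,None,fx=.8,fy=.8);b=cv2.resize(t[200:300,210:310],None,fx=2.8,fy=2.8)
c=np.zeros((384,800,3),np.uint8);c[:,:512]=a;c[:280,515:795]=b;cv2.imwrite('pics/r1.png',c)
E
```

```text
0.000642 [-1, 1, -1, 1, -1, 1, -1] [0.275, 0.503, 0.471, 0.327, -0.003, 0.008, -0.024, -0.012, 1.559, 0.006]
0.000642 [-1, 1, -1, 1, -1, 1, -1] [0.275, 0.503, 0.471, 0.327, -0.003, 0.008, -0.024, -0.012, 1.559, 0.006]
0.000642 [-1, 1, -1, 1, -1, 1, -1] [0.275, 0.503, 0.471, 0.327, -0.003, 0.008, -0.024, -0.012, 1.559, 0.006]
0.000642 [-1, 1, -1, 1, -1, 1, -1] [0.275, 0.503, 0.471, 0.327, -0.003, 0.008, -0.024, -0.012, 1.559, 0.006]
9
0.017245419247909344
11.6333 [ 0.966  0.71  -0.973  1.956 -0.302  0.99   0.431] [0.465  0.1021 0.147 ] [[-0.115, 0.985, -0.131], [0.65, 0.174, 0.74], [0.751, -0.0, -0.66]]
vial foot/top in wrist (np.float64(317.7639684060989), np.float64(301.96816172273054)) (np.float64(318.0163012389605), np.float64(268.2707464963745)) top (np.float64(284.96668036210093), np.float64(282.9792231568199)) (np.float64(282.8027773941167), np.float64(277.6706223563045))
```

View pics/r1.png

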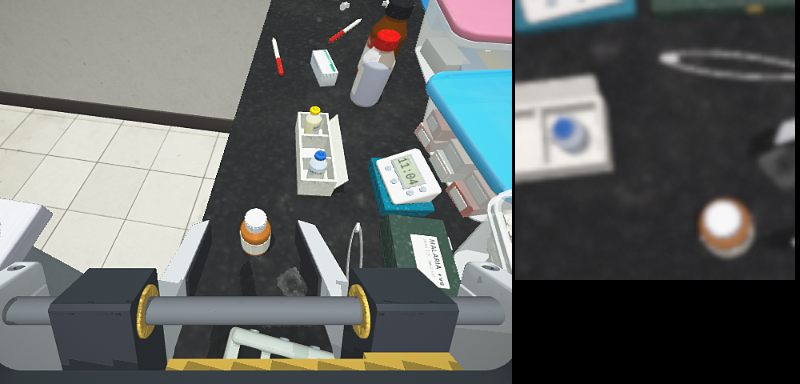

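The wrist view, scaled by 0.8, shows the vial standing upright with its cap at (256,217), within 3 px of the predicted position. Next I'll compute the approach from here.

Run:
```python
from ik import *
s=st();Rm=R.from_rotvec(s['tcp_rot']).as_matrix();c=np.array([.458,.156,.032])
pre=c-Rm[:,2]*.085;g=c+Rm[:,2]*.007
print(to(pre-s['ee_pos'],s),to(g-pre,s),pre,g)
sg,x=load(None);print(ik(g,Rm,s['joints'],sg,x))
```

```text
[-2.02  0.11  1.26] [-0.    0.    3.68] [0.46914887 0.09311859 0.08809484] [0.45708186 0.16117847 0.02738042]
(array([ 0.79587627,  0.90935299, -0.87449235,  2.02537359, -0.2523885 ,
        0.70698863,  0.46093303]), np.float64(9.192882872710933e-07))
```

Call:
drive_tool(
  targets=[
    [-0.5, 0.03, 0.3, 0, 0, 0],
    [-0.5, 0.03, 0.3, 0, 0, 0],
    [-0.5, 0.03, 0.3, 0, 0, 0],
    [-0.5, 0.02, 0.36, 0, 0, 0],
    [0, 0, 0.5, 0, 0, 0],
    [0, 0, 0.5, 0, 0, 0],
    [0, 0, 0.5, 0, 0, 0],
    [0, 0, 0, 0, 0, 0],
  ],
)

```text
t: 12.35
ee_pos: [0.4631, 0.1227, 0.063]
tcp_rot: [-1.539, -1.837, -0.696]
ft_force: [-1.5, 0.6, -0.6]
gripper_width: 0.0612
finger_force: 0.0
```

Call:
drive_tool(
  targets=[
    [0, 0, 0.4, 0, 0, 0],
    [0, 0, 0.4, 0, 0, 0],
    [0, 0, 0.4, 0, 0, 0],
    [0, 0, 0.4, 0, 0, 0],
    [0, 0, 0.3, 0, 0, 0],
    [0, 0, 0.2, 0, 0, 0],
    [0, 0, 0, 0, 0, 0],
    [0, 0, 0, 0, 0, 0],
  ],
)

```text
t: 13.02
ee_pos: [0.4576, 0.1597, 0.0289]
tcp_rot: [-1.542, -1.836, -0.698]
ft_force: [-0.3, -0.5, -0.6]
gripper_width: 0.0616
finger_force: 0.0
```

Run:
```python
from h import *
s=st();i=viewer.camera_info('wrist');im=viewer.camera('wrist')
print({k:np.round(v,4) for k,v in s.items()});print(to(np.array([.4571,.1612,.0274])-s['ee_pos'],s))
print(proj(i,[.458,.156,.074]))
cv2.imwrite('pics/r2.png',im[200:480,120:520])
```

```text
{'t': np.float64(13.0167), 'joints': array([ 0.8091,  0.9133, -0.8818,  2.0163, -0.2436,  0.7124,  0.4594]), 'qd': array([ 0.0103, -0.0089, -0.002 , -0.0047,  0.    ,  0.0039,  0.0002]), 'effort': array([-1.03980e+00, -8.05769e+01, -2.66974e+01, -1.44412e+01,
       -1.96990e+00,  1.34440e+00, -1.97000e-02]), 'ee_pos': array([0.4576, 0.1597, 0.0289]), 'tcp_rot': array([-1.5422, -1.8359, -0.6979]), 'ft_force': array([-0.2899, -0.4902, -0.5588]), 'wrist_torque': array([-0.6687, -0.1972, -0.016 ]), 'finger_force': np.float64(0.0), 'gripper_width': np.float64(0.0616)}
[-0.01 -0.01  0.09]
(np.float64(313.8769209781673), np.float64(255.91802570582686))
```

View pics/r2.png

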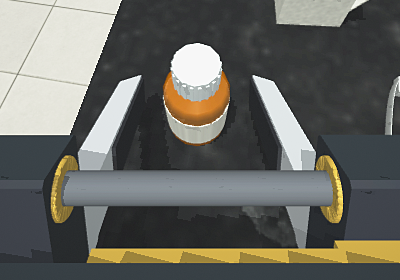

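The vial sits centred between the fingers, with its cap at about (317,258) in full-frame pixels against a prediction of (314,256). I'll close on the body, then lift slightly.

Call:
drive_tool(
  targets=[
    [0, 0, 0.08, 0, 0, 0],
    [0, 0, 0, 0, 0, 0],
    [0, 0, 0, 0, 0, 0],
    [0, 0, 0, 0, 0, 0],
    [0, 0, 0, 0, 0, 0],
    [0, 0, 0, 0, 0, 0],
    [0, 0, 0, 0, 0, 0],
    [0, 0, 0, 0, 0, 0],
  ],
  jaw=0.4,
  squeeze=7,
)

```text
t: 13.73
ee_pos: [0.4575, 0.161, 0.0277]
tcp_rot: [-1.543, -1.836, -0.698]
ft_force: [-0.8, -1.6, 2.6]
gripper_width: 0.0359
finger_force: 7.0
```

Run:
```python
from ik import *
s=st();print({k:np.round(v,4) for k,v in s.items()})
print('up50',to([0,0,.05],s))
```

```text
{'t': np.float64(13.7333), 'joints': array([ 0.8066,  0.9153, -0.8813,  2.0173, -0.2434,  0.7078,  0.4592]), 'qd': array([-0.0009, -0.0004, -0.0005,  0.002 ,  0.0005, -0.0004,  0.0003]), 'effort': array([-7.34800e-01, -8.07458e+01, -2.64881e+01, -1.44168e+01,
       -1.86020e+00,  1.28240e+00, -1.06000e-02]), 'ee_pos': array([0.4575, 0.161 , 0.0277]), 'tcp_rot': array([-1.5428, -1.8361, -0.6982]), 'ft_force': array([-0.8152, -1.6024,  2.6377]), 'wrist_torque': array([-0.5165, -0.1306,  0.0691]), 'finger_force': np.float64(6.9998), 'gripper_width': np.float64(0.0359)}
up50 [ 1.5  -0.   -1.32]
```

```bash
cat > tgt.py <<'E'
from ik import *
g=dict(p=np.array([.4575,.161,.0277]),r=R.from_rotvec([-1.5428,-1.8361,-.6982]))   # at grip
vc=np.array([.458,.156,.037])
def target(o,yaw,gx,gy,z):
    my=np.array([-np.sin(yaw),np.cos(yaw),0]);mx=np.array([np.cos(yaw),np.sin(yaw),0])
    yc=g['r'].as_matrix()[:,1].copy();yc[2]=0;yc/=np.linalg.norm(yc);zz=np.array([0,0,1.])
    M=R.from_matrix(np.c_[mx,my,np.cross(mx,my)]@np.c_[yc,zz,np.cross(yc,zz)].T)
    vt=np.array([*o,0])+mx*gx+my*gy;vt[2]=z
    return vt+M.apply(g['p']-vc),M*g['r']
E
python3 - <<'E'
from tgt import *
s=st();s=dict(s);p,r=target([.520,-.052],np.radians(-3.2),-.014,0,.134)
print(p,r.as_matrix().round(3).tolist())
dr=(r*R.from_rotvec(s['tcp_rot']).inv()).as_rotvec(degrees=True);print(dr)
s['ee_pos']=np.array(s['ee_pos'])+[0,0,.10]
plan(p,dr,16,s)
sg,x=load(None);print(ik(p,r.as_matrix(),s['joints'],sg,x),'up',to([0,0,.1],s))
E
```

```text
[ 0.50587323 -0.06052471  0.12898879] [[0.043, 0.998, -0.037], [0.751, -0.057, -0.658], [-0.659, -0.0, -0.752]]
[-90.00417354  -5.30225449 -10.32280266]
[-0.37, 0.02, -0.43, -0.06, -5.6, 0.91]
[-0.41, 0.03, -0.39, -0.06, -5.6, 0.91]
[-0.45, 0.04, -0.35, -0.06, -5.6, 0.91]
[-0.48, 0.05, -0.3, -0.06, -5.6, 0.91]
[-0.5, 0.05, -0.25, -0.06, -5.6, 0.91]
[-0.53, 0.06, -0.2, -0.06, -5.6, 0.91]
[-0.54, 0.07, -0.15, -0.06, -5.6, 0.91]
[-0.55, 0.08, -0.1, -0.06, -5.6, 0.91]
[-0.56, 0.09, -0.04, -0.06, -5.6, 0.91]
[-0.56, 0.1, 0.01, -0.06, -5.6, 0.91]
[-0.55, 0.11, 0.06, -0.06, -5.6, 0.91]
[-0.54, 0.11, 0.12, -0.06, -5.6, 0.91]
[-0.53, 0.12, 0.17, -0.06, -5.6, 0.91]
[-0.5, 0.13, 0.22, -0.06, -5.6, 0.91]
[-0.48, 0.14, 0.27, -0.06, -5.6, 0.91]
[-0.45, 0.15, 0.32, -0.06, -5.6, 0.91]
end [[0.043, 0.998, -0.037], [0.751, -0.057, -0.658], [-0.659, -0.0, -0.752]]
(array([ 0.04555465,  0.5228801 , -0.4906845 ,  1.93930117,  0.90176033,
        1.31372218, -0.99874548]), np.float64(9.89311608613286e-06)) up [ 3.01 -0.   -2.64]
```

Call:
drive_tool(
  targets=[
    [0.15, 0, -0.13, 0, 0, 0],
    [0.3, 0, -0.26, 0, 0, 0],
    [0.45, 0, -0.4, 0, 0, 0],
    [0.5, 0, -0.44, 0, 0, 0],
    [0.5, 0, -0.44, 0, 0, 0],
    [0.5, 0, -0.44, 0, 0, 0],
    [0.4, 0, -0.35, 0, 0, 0],
    [0.2, 0, -0.18, 0, 0, 0],
  ],
)

```text
t: 14.4
ee_pos: [0.4578, 0.161, 0.1293]
tcp_rot: [-1.543, -1.838, -0.699]
ft_force: [0.6, 0.1, -0.7]
gripper_width: 0.0359
finger_force: 7.0
```

Call:
drive_tool(
  targets=[
    [-0.37, 0.02, -0.43, -0.06, -5.6, 0.91],
    [-0.41, 0.03, -0.39, -0.06, -5.6, 0.91],
    [-0.45, 0.04, -0.35, -0.06, -5.6, 0.91],
    [-0.48, 0.05, -0.3, -0.06, -5.6, 0.91],
    [-0.5, 0.05, -0.25, -0.06, -5.6, 0.91],
    [-0.53, 0.06, -0.2, -0.06, -5.6, 0.91],
    [-0.54, 0.07, -0.15, -0.06, -5.6, 0.91],
    [-0.55, 0.08, -0.1, -0.06, -5.6, 0.91],
  ],
)

```text
t: 15.07
ee_pos: [0.4822, 0.0493, 0.1289]
tcp_rot: [-2.106, -2.228, -0.012]
ft_force: [0.3, -0.5, -0.9]
gripper_width: 0.036
finger_force: 7.0
```

Call:
drive_tool(
  targets=[
    [-0.56, 0.09, -0.04, -0.06, -5.6, 0.91],
    [-0.56, 0.1, 0.01, -0.06, -5.6, 0.91],
    [-0.55, 0.11, 0.06, -0.06, -5.6, 0.91],
    [-0.54, 0.11, 0.12, -0.06, -5.6, 0.91],
    [-0.53, 0.12, 0.17, -0.06, -5.6, 0.91],
    [-0.5, 0.13, 0.22, -0.06, -5.6, 0.91],
    [-0.48, 0.14, 0.27, -0.06, -5.6, 0.91],
    [-0.45, 0.15, 0.32, -0.06, -5.6, 0.91],
  ],
)

```text
t: 15.73
ee_pos: [0.5066, -0.0606, 0.1292]
tcp_rot: [1.855, 1.754, -0.702]
ft_force: [0.0, -1.3, -0.8]
gripper_width: 0.0358
finger_force: 7.0
```

Call:
drive_tool(
  targets=[
    [0, 0, 0, 0, 0, 0],
    [0, 0, 0, 0, 0, 0],
    [0, 0, 0, 0, 0, 0],
    [0, 0, 0, 0, 0, 0],
    [0, 0, 0, 0, 0, 0],
    [0, 0, 0, 0, 0, 0],
    [0, 0, 0, 0, 0, 0],
    [0, 0, 0, 0, 0, 0],
  ],
)

```text
t: 16.4
ee_pos: [0.5062, -0.0608, 0.1288]
tcp_rot: [1.859, 1.758, -0.7]
ft_force: [-0.0, 1.4, -0.7]
gripper_width: 0.0358
finger_force: 7.0
```

Run:
```python
from tgt import *
s=st();i=viewer.camera_info('wrist');im=viewer.camera('wrist')
print({k:np.round(v,4) for k,v in s.items()})
p,r=target([.520,-.052],np.radians(-3.2),-.014,0,.134)
print('err',(p-s['ee_pos']).round(4),(r*R.from_rotvec(s['tcp_rot']).inv()).as_rotvec(degrees=True).round(2))
cv2.imwrite('pics/m1.png',im)
# overlay prediction of rollers
yaw=np.radians(-3.2);o=np.array([.520,-.052]);mx=np.array([np.cos(yaw),np.sin(yaw)]);my=np.array([-mx[1],mx[0]])
for X in(-56,-28,0,28,56):
    a=[proj(i,np.append(o+mx*X/1e3+my*Y/1e3,.06)) for Y in(-85,-40,85)]
    print(X,np.round(a,0).tolist())
np.save('wi2.npy',i,allow_pickle=True)
```

```text
{'t': np.float64(16.4), 'joints': array([-0.0376,  0.5133, -0.3937,  1.9314,  0.8588,  1.2886, -0.969 ]), 'qd': array([-0.0063,  0.0054,  0.0025, -0.0017,  0.0011,  0.0026, -0.0014]), 'effort': array([ 1.91200e-01, -8.00055e+01, -6.01180e+00, -3.01402e+01,
        1.62000e+00,  2.47210e+00,  2.68000e-02]), 'ee_pos': array([ 0.5062, -0.0608,  0.1288]), 'tcp_rot': array([ 1.8593,  1.7582, -0.7004]), 'ft_force': array([-0.0086,  1.3676, -0.6653]), 'wrist_torque': array([ 0.6759, -0.1462, -0.0401]), 'finger_force': np.float64(6.9998), 'gripper_width': np.float64(0.0358)}
err [-0.0003  0.0003  0.0002] [ 0.01 -0.03 -0.04]
-56 [[267.0, 254.0], [260.0, 224.0], [221.0, 64.0]]
-28 [[299.0, 254.0], [296.0, 224.0], [282.0, 64.0]]
0 [[331.0, 254.0], [333.0, 225.0], [344.0, 64.0]]
28 [[362.0, 254.0], [369.0, 225.0], [405.0, 64.0]]
56 [[394.0, 254.0], [405.0, 225.0], [466.0, 64.0]]
```

View pics/m1.png

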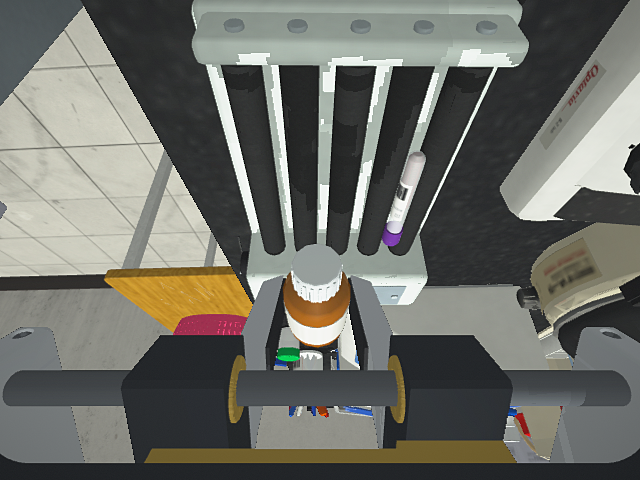

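The view shows the vial lying level, pointing along the rollers, about 60 mm above the groove. The rollers' near ends are at row 66, columns about 243, 299, 354, 411 and 470, several px right of my prediction, so I'll refit the mixer pose from the dark bands.

Run:
```python
from tgt import *
i=np.load('wi2.npy',allow_pickle=True).item();im=cv2.imread('pics/m1.png');g8=cv2.cvtColor(im,cv2.COLOR_BGR2GRAY)
obs=[]
guess={75:[245,300,354,411,468],110:[250,301,350,405,460],150:[257,302,346,397,447],190:[264,303,342,387,428],220:[269,304,338,375,412]}
for row,gs in guess.items():
    runs=[];d=np.r_[0,(g8[row]<75).astype(int),0];e=np.flatnonzero(np.diff(d));rr=[(a,b-1) for a,b in zip(e[::2],e[1::2]) if b-a>8]
    print(row,[r for r in rr if 200<r[0]<500])
    for k,g_ in enumerate(gs):
        for a,b in rr:
            if abs((a+b)/2-g_)<10 and b-a<50:obs.append((k,row,(a+b)/2,b-a))
def cols(x):
    yaw=x[2];mx=np.array([np.cos(yaw),np.sin(yaw)]);my=np.array([-mx[1],mx[0]]);o=[]
    T=np.array(i['world_from_camera']);C=T[:3,3]
    for k,row,c,w in obs:
        X=(k-2)*.028;P=lambda Y,h:np.append(x[:2]+mx*h[0]+my*Y,h[1])
        cx=(C[:2]-x[:2])@mx;dx,dz=cx-X,C[2]-.05;L=np.hypot(dx,dz);al=np.arccos(.01/L);b=np.arctan2(dz,dx)
        m=0
        for sgn in(1,-1):
            h=(X+.01*np.cos(b+sgn*al),.05+.01*np.sin(b+sgn*al))
            u0,v0=proj(i,P(-.08,h));u1,v1=proj(i,P(.08,h));m+=.5*(u0+(u1-u0)*(row-v0)/(v1-v0))
        o.append(m-c)
    return np.array(o)
f=least_squares(lambda x:np.r_[cols(x),(x[1]+.052)*1e3],[.52,-.052,-.056],loss='soft_l1',x_scale=[.01,.01,.05])
print(len(obs),f.x,np.degrees(f.x[2]),np.abs(f.fun).mean());print(f.fun.round(1))
```

```text
75 [(np.int64(223), np.int64(262)), (np.int64(280), np.int64(318)), (np.int64(336), np.int64(373)), (np.int64(391), np.int64(431)), (np.int64(446), np.int64(489)), (np.int64(495), np.int64(576))]
110 [(np.int64(232), np.int64(267)), (np.int64(283), np.int64(318)), (np.int64(334), np.int64(368)), (np.int64(384), np.int64(420)), (np.int64(434), np.int64(473)), (np.int64(478), np.int64(552))]
150 [(np.int64(241), np.int64(272)), (np.int64(286), np.int64(317)), (np.int64(331), np.int64(362)), (np.int64(376), np.int64(408)), (np.int64(420), np.int64(454)), (np.int64(459), np.int64(524))]
190 [(np.int64(251), np.int64(277)), (np.int64(290), np.int64(316)), (np.int64(329), np.int64(355)), (np.int64(368), np.int64(395)), (np.int64(416), np.int64(435)), (np.int64(440), np.int64(499))]
220 [(np.int64(205), np.int64(247)), (np.int64(258), np.int64(281)), (np.int64(293), np.int64(316)), (np.int64(328), np.int64(350)), (np.int64(362), np.int64(385)), (np.int64(405), np.int64(421)), (np.int64(426), np.int64(529))]
24 [ 0.52620255 -0.052      -0.06338377] -3.631622558843203 0.5564143114846699
[ 0.2 -0.2  0.4  0.1 -0.3 -0.3 -0.3  0.1  0.1 -0.4  0.1  0.2  0.3 -0.1
  0.1  0.3  0.5  0.2 -4.6  0.2 -0.1  0.2  0.5 -4.1  0. ]
```

Run:
```python
from tgt import *
i=np.load('wi2.npy',allow_pickle=True).item();s=st()
my=np.array([.056,.998])
c=np.array([.506,-.0512,.134]);cap=c+np.array([*my*.037,0]);print('cap face',proj(i,cap),'foot',proj(i,c-np.array([*my*.037,0])))
print('tcp',proj(i,s['ee_pos']))
a=proj(i,cap);b=proj(i,cap+[.001,0,0]);print('px/mm',np.subtract(b,a))
im=cv2.imread('pics/m1.png');hsv=cv2.cvtColor(im,cv2.COLOR_BGR2HSV)
for row in (300,310,320):
    m=np.flatnonzero((hsv[row,:,1]>150)&(hsv[row,:,0]<18)&(hsv[row,:,0]>5)&(abs(np.arange(640)-317)<45));print(row,m.min(),m.max(),(m.min()+m.max())/2)
for row in (250,256,262):
    m=np.flatnonzero((hsv[row,:,1]<40)&(abs(np.arange(640)-318)<32));print('cap',row,m.min(),m.max())
```

```text
cap face (np.float64(312.8896152476349), np.float64(257.14967984767776)) foot (np.float64(313.9483879047247), np.float64(314.96106043968496))
tcp (np.float64(314.8455651411803), np.float64(289.3923267617914))
px/mm [ 2.18092621 -0.06018294]
300 284 349 316.5
310 288 344 316.0
320 297 336 316.5
cap 250 287 349
cap 256 287 349
cap 262 287 349
```

Run:
```python
from tgt import *
s=st()
for z in(.134,.080,.074):
    p,r=target([.5248,-.052],np.radians(-3.6),-.014,0,z)
    print(z,p.round(4),to(p-s['ee_pos'],s),(R.from_rotvec(s['tcp_rot']).inv()*r).as_rotvec(degrees=True).round(2))
```

```text
0.134 [ 0.5106 -0.0604  0.129 ] [ 0.01  0.18 -0.02] [0.27 0.02 0.37]
0.08 [ 0.5106 -0.0604  0.075 ] [1.43 0.18 1.6 ] [0.27 0.02 0.37]
0.074 [ 0.5106 -0.0604  0.069 ] [1.59 0.18 1.78] [0.27 0.02 0.37]
```

Call:
drive_tool(
  targets=[
    [0.1, 0.06, 0.11, 0.27, 0, 0.37],
    [0.2, 0.06, 0.23, 0, 0, 0],
    [0.3, 0.06, 0.34, 0, 0, 0],
    [0.3, 0, 0.34, 0, 0, 0],
    [0.25, 0, 0.28, 0, 0, 0],
    [0.16, 0, 0.18, 0, 0, 0],
    [0.1, 0, 0.11, 0, 0, 0],
    [0, 0, 0, 0, 0, 0],
  ],
)

```text
t: 17.12
ee_pos: [0.5103, -0.0607, 0.0745]
tcp_rot: [1.866, 1.752, -0.705]
ft_force: [-1.0, -0.4, 0.4]
gripper_width: 0.0355
finger_force: 7.0
```

Call:
drive_tool(
  targets=[
    [0.03, 0, 0.03, 0, 0, 0],
    [0.02, 0, 0.02, 0, 0, 0],
    [0.02, 0, 0.02, 0, 0, 0],
    [0.02, 0, 0.02, 0, 0, 0],
    [0, 0, 0, 0, 0, 0],
    [0, 0, 0, 0, 0, 0],
    [0, 0, 0, 0, 0, 0],
    [0, 0, 0, 0, 0, 0],
  ],
)

```text
t: 17.78
ee_pos: [0.5107, -0.0604, 0.0723]
tcp_rot: [1.867, 1.752, -0.703]
ft_force: [-0.7, -0.5, -1.5]
gripper_width: 0.0356
finger_force: 7.0
```

Run:
```python
from tgt import *
s=st();im=viewer.camera('wrist');print({k:np.round(v,4) for k,v in s.items()})
p,r=target([.5248,-.052],np.radians(-3.6),-.014,0,.074)
print((s['ee_pos']-p).round(4))
cv2.imwrite('pics/m2.png',im[150:420,170:470])
```

```text
{'t': np.float64(17.7833), 'joints': array([-0.0573,  0.6154, -0.3692,  1.9334,  0.9098,  1.2295, -1.0573]), 'qd': array([-0.0003,  0.0004, -0.0017, -0.0015,  0.0009, -0.0004,  0.0015]), 'effort': array([ 2.40000e-03, -8.52182e+01, -6.45920e+00, -2.62049e+01,
        1.39260e+00,  2.62180e+00,  1.13000e-02]), 'ee_pos': array([ 0.5107, -0.0604,  0.0723]), 'tcp_rot': array([ 1.8665,  1.7515, -0.7031]), 'ft_force': array([-0.6758, -0.5247, -1.4594]), 'wrist_torque': array([ 0.6851, -0.0907,  0.0069]), 'finger_force': np.float64(7.0), 'gripper_width': np.float64(0.0356)}
[0.0001 0.     0.0033]
```

View pics/m2.png

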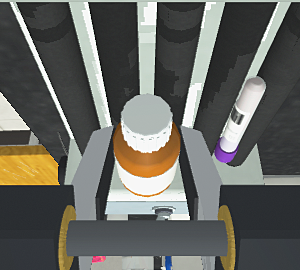

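The vial is centred over the groove: its cap is at crop column 148 and the gap at column 147. It has about 3 mm left to go, so I'll ease it down.

Call:
drive_tool(
  targets=[
    [0.02, 0, 0.02, 0, 0, 0],
    [0.02, 0, 0.02, 0, 0, 0],
    [0.015, 0, 0.015, 0, 0, 0],
    [0, 0, 0, 0, 0, 0],
    [0, 0, 0, 0, 0, 0],
    [0, 0, 0, 0, 0, 0],
    [0, 0, 0, 0, 0, 0],
    [0, 0, 0, 0, 0, 0],
  ],
)

```text
t: 18.5
ee_pos: [0.5106, -0.0603, 0.0704]
tcp_rot: [1.866, 1.752, -0.703]
ft_force: [0.2, 0.4, 0.1]
gripper_width: 0.0361
finger_force: 7.0
```

Call:
drive_tool(
  targets=[
    [0.015, 0, 0.015, 0, 0, 0],
    [0.01, 0, 0.01, 0, 0, 0],
    [0, 0, 0, 0, 0, 0],
    [0, 0, 0, 0, 0, 0],
    [0, 0, 0, 0, 0, 0],
    [0, 0, 0, 0, 0, 0],
    [0, 0, 0, 0, 0, 0],
    [0, 0, 0, 0, 0, 0],
  ],
)

```text
t: 19.17
ee_pos: [0.5106, -0.0603, 0.0695]
tcp_rot: [1.867, 1.752, -0.703]
ft_force: [0.9, -0.5, -0.5]
gripper_width: 0.0352
finger_force: 7.0
```

Call:
drive_tool(
  targets=[
    [0.015, 0, 0.015, 0, 0, 0],
    [0.01, 0, 0.01, 0, 0, 0],
    [0, 0, 0, 0, 0, 0],
    [0, 0, 0, 0, 0, 0],
    [0, 0, 0, 0, 0, 0],
    [0, 0, 0, 0, 0, 0],
    [0, 0, 0, 0, 0, 0],
    [0, 0, 0, 0, 0, 0],
  ],
)

```text
t: 19.83
ee_pos: [0.5107, -0.0602, 0.0686]
tcp_rot: [1.867, 1.752, -0.703]
ft_force: [-0.1, -0.0, -0.9]
gripper_width: 0.0358
finger_force: 7.0
```

Run:
```python
from h import *
s=st();print({k:np.round(v,4) for k,v in s.items() if k in('ee_pos','ft_force','wrist_torque','finger_force')})
```

```text
{'ee_pos': array([ 0.5107, -0.0602,  0.0686]), 'ft_force': array([-0.0579, -0.041 , -0.9178]), 'wrist_torque': array([ 0.7266, -0.1329, -0.0299]), 'finger_force': np.float64(7.0)}
```

Call:
drive_tool(
  targets=[
    [0.015, 0, 0.015, 0, 0, 0],
    [0.01, 0, 0.01, 0, 0, 0],
    [0, 0, 0, 0, 0, 0],
    [0, 0, 0, 0, 0, 0],
    [0, 0, 0, 0, 0, 0],
    [0, 0, 0, 0, 0, 0],
    [0, 0, 0, 0, 0, 0],
    [0, 0, 0, 0, 0, 0],
  ],
)

```text
t: 20.5
ee_pos: [0.5107, -0.0602, 0.0677]
tcp_rot: [1.867, 1.751, -0.703]
ft_force: [0.3, 0.5, -0.5]
gripper_width: 0.0357
finger_force: 7.0
```

Call:
drive_tool(
  targets=[
    [0.015, 0, 0.015, 0, 0, 0],
    [0.01, 0, 0.01, 0, 0, 0],
    [0, 0, 0, 0, 0, 0],
    [0, 0, 0, 0, 0, 0],
    [0, 0, 0, 0, 0, 0],
    [0, 0, 0, 0, 0, 0],
    [0, 0, 0, 0, 0, 0],
    [0, 0, 0, 0, 0, 0],
  ],
)

```text
t: 21.17
ee_pos: [0.5107, -0.0601, 0.0668]
tcp_rot: [1.867, 1.752, -0.703]
ft_force: [-0.1, -0.5, -0.8]
gripper_width: 0.036
finger_force: 7.0
```

Run:
```python
from h import *
s=st();print({k:np.round(v,4) for k,v in s.items() if k in('ee_pos','ft_force','wrist_torque','finger_force')})
im=viewer.camera('wrist');i=viewer.camera_info('wrist')
t=viewer.camera('top')
a=cv2.resize(im[190:370,250:390],None,fx=3,fy=3);b=cv2.resize(t[200:300,330:475],None,fx=2.5,fy=2.5)
c=np.zeros((540,790,3),np.uint8);c[:,:420]=a;c[:250,425:425+b.shape[1]]=b[:,:365];cv2.imwrite('pics/m3.png',c)
```

```text
{'ee_pos': array([ 0.5107, -0.0601,  0.0668]), 'ft_force': array([-0.0614, -0.482 , -0.8378]), 'wrist_torque': array([ 0.6811, -0.0778,  0.0145]), 'finger_force': np.float64(6.9999)}
```

View pics/m3.png

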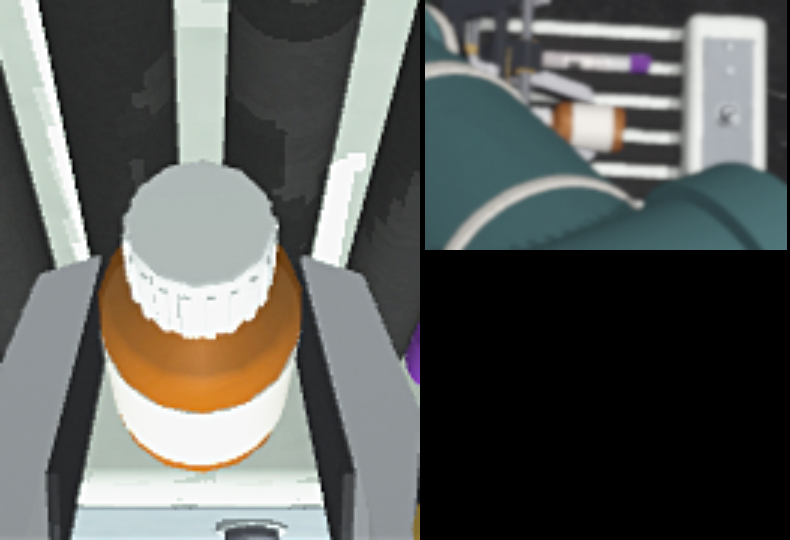

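The vial is over the groove, fingers either side, cap pointing towards the cheek. There is no contact yet, so I'll go on down in small steps.

Call:
drive_tool(
  targets=[
    [0.01, 0, 0.01, 0, 0, 0],
    [0.01, 0, 0.01, 0, 0, 0],
    [0, 0, 0, 0, 0, 0],
    [0, 0, 0, 0, 0, 0],
    [0, 0, 0, 0, 0, 0],
    [0, 0, 0, 0, 0, 0],
    [0, 0, 0, 0, 0, 0],
    [0, 0, 0, 0, 0, 0],
  ],
)

```text
t: 21.93
ee_pos: [0.5107, -0.0601, 0.0662]
tcp_rot: [1.866, 1.751, -0.703]
ft_force: [-0.7, 0.3, 4.3]
gripper_width: 0.0357
finger_force: 7.0
```

Call:
drive_tool(
  targets=[
    [0.01, 0, 0.01, 0, 0, 0],
    [0.005, 0, 0.005, 0, 0, 0],
    [0, 0, 0, 0, 0, 0],
    [0, 0, 0, 0, 0, 0],
    [0, 0, 0, 0, 0, 0],
    [0, 0, 0, 0, 0, 0],
    [0, 0, 0, 0, 0, 0],
    [0, 0, 0, 0, 0, 0],
  ],
)

```text
t: 22.6
ee_pos: [0.5108, -0.06, 0.066]
tcp_rot: [1.866, 1.751, -0.703]
ft_force: [-1.6, 1.9, 10.0]
gripper_width: 0.0358
finger_force: 7.0
```

Contact reads 10 N, so I'll back off slightly and then release.

Call:
drive_tool(
  targets=[
    [-0.01, 0, -0.01, 0, 0, 0],
    [-0.005, 0, -0.005, 0, 0, 0],
    [0, 0, 0, 0, 0, 0],
    [0, 0, 0, 0, 0, 0],
    [0, 0, 0, 0, 0, 0],
    [0, 0, 0, 0, 0, 0],
    [0, 0, 0, 0, 0, 0],
    [0, 0, 0, 0, 0, 0],
  ],
)

```text
t: 23.27
ee_pos: [0.5108, -0.06, 0.0661]
tcp_rot: [1.866, 1.751, -0.703]
ft_force: [1.4, -0.1, 3.6]
gripper_width: 0.0356
finger_force: 7.0
```

Call:
drive_tool(
  targets=[
    [0, 0, 0, 0, 0, 0],
    [0, 0, 0, 0, 0, 0],
    [0, 0, 0, 0, 0, 0],
    [0, 0, 0, 0, 0, 0],
    [0, 0, 0, 0, 0, 0],
    [0, 0, 0, 0, 0, 0],
    [0, 0, 0, 0, 0, 0],
    [0, 0, 0, 0, 0, 0],
  ],
  jaw=0.05,
)

```text
t: 23.93
ee_pos: [0.5107, -0.06, 0.0661]
tcp_rot: [1.867, 1.752, -0.703]
ft_force: [-1.0, -0.2, -0.0]
gripper_width: 0.0447
finger_force: 0.0
```

Run:
```python
from h import *
s=st();print({k:np.round(v,4) for k,v in s.items() if k in('t','ee_pos','ft_force','wrist_torque','finger_force','gripper_width')})
im=viewer.camera('wrist')
cv2.imwrite('pics/m4.png',im[190:370,250:390])
```

```text
{'t': np.float64(23.9333), 'ee_pos': array([ 0.5107, -0.06  ,  0.0661]), 'ft_force': array([-1.0265, -0.2454, -0.0418]), 'wrist_torque': array([ 0.6126, -0.0862,  0.0072]), 'finger_force': np.float64(0.0), 'gripper_width': np.float64(0.0447)}
```

View pics/m4.png

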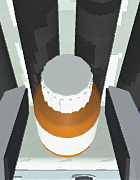

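The vial is released and lies in the groove, as the picture shows. I'll retract along the tool axis, turn upright and shut the fingers.

Call:
drive_tool(
  targets=[
    [0, 0, -0.2, 0, 0, 0],
    [0, 0, -0.4, 0, 0, 0],
    [0, 0, -0.5, 0, 0, 0],
    [0, 0, -0.6, 0, 0, 0],
    [0, 0, -0.7, 0, 0, 0],
    [0, 0, -0.7, 0, 0, 0],
    [0, 0, -0.7, 0, 0, 0],
    [0, 0, -0.5, 0, 0, 0],
  ],
)

```text
t: 24.65
ee_pos: [0.5156, 0.0131, 0.149]
tcp_rot: [1.866, 1.753, -0.7]
ft_force: [0.3, -0.1, -0.8]
gripper_width: 0.0447
finger_force: 0.0
```

Call:
drive_tool(
  targets=[
    [0, 0, 0, 0, 6.9, 0],
    [0, 0, 0, 0, 6.9, 0],
    [0, 0, 0, 0, 6.9, 0],
    [0, 0, 0, 0, 6.9, 0],
    [0, 0, 0, 0, 6.9, 0],
    [0, 0, 0, 0, 6.9, 0],
    [0, 0, 0, 0, 0, 0],
    [0, 0, 0, 0, 0, 0],
  ],
  jaw=1,
)

```text
t: 25.32
ee_pos: [0.5153, 0.0086, 0.1476]
tcp_rot: [-2.295, -2.144, -0.002]
ft_force: [-0.5, 0.4, 0.3]
gripper_width: 0.0005
finger_force: 0.0
```

Run:
```python
from tgt import *
s=st();im=viewer.camera('wrist');i=viewer.camera_info('wrist');print({k:np.round(v,4) for k,v in s.items() if k in('t','ee_pos','joints','ft_force','gripper_width')})
print(R.from_rotvec(s['tcp_rot']).as_matrix().round(3).tolist())
o=np.array([.5248,-.052]);yaw=np.radians(-3.6);mx=np.array([np.cos(yaw),np.sin(yaw)]);my=np.array([-mx[1],mx[0]])
piv=o-.115*my;tip=np.append(piv-.009*mx,.112);print('tip',tip,proj(i,tip),proj(i,np.append(piv,.086)))
cv2.imwrite('pics/n1.png',im)
q=np.append(piv-.045*mx+my*0,.100);print('pre',q,to(q+[0,0,.06]-s['ee_pos'],s),ik(q,R.from_rotvec(s['tcp_rot']).as_matrix(),s['joints'],*load(None)))
```

```text
{'t': np.float64(25.3167), 'joints': array([ 0.4249,  0.3453, -0.5969,  1.9257,  0.236 ,  0.9395, -0.353 ]), 'ee_pos': array([0.5153, 0.0086, 0.1476]), 'ft_force': array([-0.4526,  0.3536,  0.2651]), 'gripper_width': np.float64(0.0005)}
[[0.068, 0.998, 0.0], [0.998, -0.068, 0.002], [0.002, 0.0, -1.0]]
tip [ 0.50859685 -0.16620796  0.112     ] (np.float64(321.19845916706225), np.float64(467.8671685040997)) (np.float64(330.72953574677604), np.float64(441.3378382390997))
pre [ 0.47266789 -0.1639475   0.1       ] [-7.   -1.23 -0.51] (array([ 0.71498027,  0.37607531, -0.52204681,  2.0007467 ,  0.249261  ,
        0.82667403, -0.01504653]), np.float64(2.607097605322752e-06))
```

View pics/n1.png

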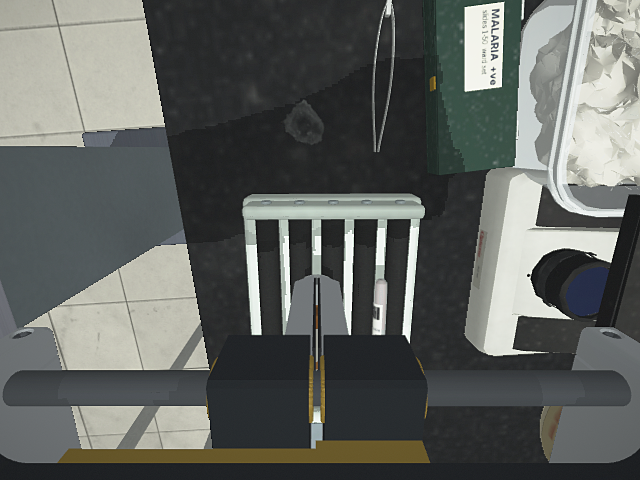

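The view shows the tool upright and clear with the fingers shut; they hide the toggle. I've now viewed 12 pictures, past the limit of 10, so from here I'll work only from numbers. Next I'll go to the front of the lever.

Call:
drive_tool(
  targets=[
    [-0.875, -0.154, -0.064, 0, 0, 0],
    [-0.875, -0.154, -0.064, 0, 0, 0],
    [-0.875, -0.154, -0.064, 0, 0, 0],
    [-0.875, -0.154, -0.064, 0, 0, 0],
    [-0.875, -0.154, -0.064, 0, 0, 0],
    [-0.875, -0.154, -0.064, 0, 0, 0],
    [-0.875, -0.154, -0.064, 0, 0, 0],
    [-0.875, -0.154, -0.064, 0, 0, 0],
  ],
)

```text
t: 26.03
ee_pos: [0.4736, -0.1609, 0.1596]
tcp_rot: [-2.286, -2.153, -0.0]
ft_force: [0.8, -0.2, -0.3]
gripper_width: 0.0005
finger_force: 0.0
```

Call:
drive_tool(
  targets=[
    [0, 0, 0.3, 0, 0, 0],
    [0, 0, 0.4, 0, 0, 0],
    [0, 0, 0.4, 0, 0, 0],
    [0, 0, 0.4, 0, 0, 0],
    [0, 0, 0.4, 0, 0, 0],
    [0, 0, 0.3, 0, 0, 0],
    [0, 0, 0.2, 0, 0, 0],
    [0, 0, 0, 0, 0, 0],
  ],
)

```text
t: 26.7
ee_pos: [0.4729, -0.1614, 0.0981]
tcp_rot: [-2.288, -2.148, -0.001]
ft_force: [-0.7, -0.6, 1.0]
gripper_width: 0.0005
finger_force: 0.0
```

Run:
```python
from h import *
s=st();print({k:np.round(v,4) for k,v in s.items() if k in('t','ee_pos','ft_force')})
q=np.array([.4727,-.164,.1]);print(to(q-s['ee_pos'],s))
# vial check in wrist (low) and top
t=viewer.camera('top');i=viewer.camera_info('top');cv2.imwrite('pics/t_chk.png',t)
h=cv2.cvtColor(t,cv2.COLOR_BGR2HSV);m=(h[...,0]<18)&(h[...,0]>4)&(h[...,1]>130);m[:200]=0;m[300:]=0;m[:,:340]=0;m[:,440:]=0
v,u=np.nonzero(m);print(len(u));
if len(u):print(u.min(),u.max(),v.min(),v.max(),at(i,u.mean(),v.mean(),.08))
c=np.array([.5106,-.0512,.074]);my=np.array([.063,.998,0]);print([np.round(proj(i,c+my*y),1) for y in(-.037,.011,.037)])
```

```text
{'t': np.float64(26.7), 'ee_pos': array([ 0.4729, -0.1614,  0.0981]), 'ft_force': array([-0.6582, -0.6475,  1.0209])}
[-0.11 -0.   -0.08]
161
381 409 242 260 [ 0.50839002 -0.05621337  0.08      ]
[array([408.5, 251. ]), array([383.7, 249.7]), array([370.3, 248.9])]
```

The vial's amber body shows at columns 381–409, matching the predicted lying pose. Now I'll push the lever.

Call:
drive_tool(
  targets=[
    [-0.1, 0.1, -0.1, 0, 0, 0],
    [0, 0.15, 0, 0, 0, 0],
    [0, 0.15, 0, 0, 0, 0],
    [0, 0.15, 0, 0, 0, 0],
    [0, 0.15, 0, 0, 0, 0],
    [0, 0.1, 0, 0, 0, 0],
    [0, 0.1, 0, 0, 0, 0],
    [0, 0.1, 0, 0, 0, 0],
  ],
)

```text
t: 27.42
ee_pos: [0.4981, -0.1659, 0.1019]
tcp_rot: [-2.289, -2.148, -0.001]
ft_force: [-1.0, -0.2, -0.6]
gripper_width: 0.0008
finger_force: 0.5
```

Call:
drive_tool(
  targets=[
    [0, 0.06, 0, 0, 0, 0],
    [0, 0.06, 0, 0, 0, 0],
    [0, 0.06, 0, 0, 0, 0],
    [0, 0.06, 0, 0, 0, 0],
    [0, 0, 0, 0, 0, 0],
    [0, 0, 0, 0, 0, 0],
    [0, 0, 0, 0, 0, 0],
    [0, 0, 0, 0, 0, 0],
  ],
)

```text
t: 28.08
ee_pos: [0.504, -0.1663, 0.1018]
tcp_rot: [-2.29, -2.149, -0.002]
ft_force: [0.2, -0.2, -0.8]
gripper_width: 0.0003
finger_force: 0.0
```

Run:
```python
from h import *
s=st();print({k:np.round(v,4) for k,v in s.items() if k in('t','ee_pos','ft_force','wrist_torque')})
```

```text
{'t': np.float64(28.0833), 'ee_pos': array([ 0.504 , -0.1663,  0.1018]), 'ft_force': array([ 0.1853, -0.2311, -0.8444]), 'wrist_torque': array([ 0.0327, -0.1083,  0.034 ])}
```

Call:
drive_tool(
  targets=[
    [0, 0.05, 0, 0, 0, 0],
    [0, 0.05, 0, 0, 0, 0],
    [0, 0, 0, 0, 0, 0],
    [0, 0, 0, 0, 0, 0],
    [0, 0, 0, 0, 0, 0],
    [0, 0, 0, 0, 0, 0],
    [0, 0, 0, 0, 0, 0],
    [0, 0, 0, 0, 0, 0],
  ],
)

```text
t: 28.75
ee_pos: [0.5066, -0.1665, 0.1018]
tcp_rot: [-2.29, -2.149, -0.002]
ft_force: [-0.6, -0.5, 0.8]
gripper_width: 0.0006
finger_force: 0.0
```

Call:
drive_tool(
  targets=[
    [0, -0.1, 0, 0, 0, 0],
    [0, -0.3, 0, 0, 0, 0],
    [0, -0.4, 0, 0, 0, 0],
    [0, -0.4, -0.3, 0, 0, 0],
    [0, -0.4, -0.6, 0, 0, 0],
    [0, -0.4, -0.8, 0, 0, 0],
    [0, -0.4, -0.8, 0, 0, 0],
    [0, -0.4, -0.8, 0, 0, 0],
  ],
)

```text
t: 29.42
ee_pos: [0.4352, -0.162, 0.1849]
tcp_rot: [-2.29, -2.148, -0.001]
ft_force: [0.4, -0.3, 0.5]
gripper_width: 0.0004
finger_force: 0.0
```

Call:
drive_tool(
  targets=[
    [-0.8, -0.2, -0.8, 0, 0, 0],
    [-0.8, -0.4, -0.8, 0, 0, 0],
    [-0.8, -0.8, -0.5, 0, 0, 0],
    [-0.8, -0.8, 0, 0, 0, 0],
    [-0.8, -0.8, 0, 0, 0, 0],
    [-0.8, -0.4, 0, 0, 0, 0],
    [-0.4, 0, 0, 0, 0, 0],
    [0, 0, 0, 0, 0, 0],
  ],
)

```text
t: 30.08
ee_pos: [0.3425, -0.2881, 0.2365]
tcp_rot: [-2.294, -2.145, -0.002]
ft_force: [0.3, -0.6, -0.8]
gripper_width: 0.0003
finger_force: 0.0
```

Run:
```python
from h import *
s=st();print({k:np.round(v,4) for k,v in s.items() if k in('t','ee_pos','ft_force','wrist_torque')})
t=viewer.camera('top');i=viewer.camera_info('top');b=cv2.imread('pics/top0.png')
for n,x in(('off',-.009),('on',.009)):print(n,np.round(proj(i,[.5176+x,-.1668-.06*x,.112]),1))
for im in(b,t):
    g=cv2.cvtColor(im,cv2.COLOR_BGR2GRAY);print(g[234:254,442:460:1])
h=cv2.cvtColor(t,cv2.COLOR_BGR2HSV);m=(h[...,0]<18)&(h[...,0]>4)&(h[...,1]>130);m[:200]=0;m[300:]=0;m[:,:340]=0;m[:,440:]=0
v,u=np.nonzero(m);print(len(u),(u.min(),u.max(),v.min(),v.max()) if len(u) else '')
d=cv2.absdiff(t,b).max(2)
for n,(x0,x1,y0,y1) in dict(yel=(175,195,240,265),blue=(218,240,238,262),tube=(372,422,215,232)).items():print(n,(d[y0:y1,x0:x1]>40).sum())
```

```text
{'t': np.float64(30.0833), 'ee_pos': array([ 0.3425, -0.2881,  0.2365]), 'ft_force': array([ 0.2591, -0.5915, -0.8206]), 'wrist_torque': array([-0.0506, -0.0979,  0.0143])}
off [452.9 246.7]
on [453.  237.4]
[[176 173 173 174 174 174 175 175 175 174 174 174 174 174 174 173 173 174]
 [175 174 174 174 174 174 174 175 174 174 174 174 174 174 174 173 173 175]
 [175 174 174 174 174 174 175 175 174 174 174 174 175 175 174 173 173 174]
 [174 174 174 174 174 175 175 174 174 174 173 174 175 175 175 174 173 174]
 [173 174 174 174 174 174 175 174 174 173 173 174 175 175 175 174 173 174]
 [173 173 173 173 173 173 174 175 174 173 174 175 176 176 176 174 174 175]
 [174 174 173 172 174 175 176 179 178 177 178 180 178 175 176 175 173 176]
 [174 173 173 173 175 179 182 182 180 175 180 184 182 178 176 175 174 176]
 [175 173 172 174 179 184 179 166 163 166 171 176 180 182 176 173 174 175]
 [175 173 173 176 182 179 160 158 176 185 182 174 175 183 178 173 172 173]
 [174 173 174 179 185 175 146 159 180 179 176 173 174 180 180 174 171 172]
 [175 173 174 178 182 169 135 144 158 149 155 173 183 183 179 172 1
[... 1494 characters left out ...]
9 173 171 171]
 [176 174 175 179 186 177 141 147 176 191 192 181 166 171 178 173 171 172]
 [176 174 174 178 185 181 155 135 144 161 169 164 165 177 178 173 171 172]
 [177 174 175 175 178 181 174 155 140 141 152 165 174 181 175 173 172 173]
 [177 175 174 174 174 174 176 174 162 156 172 186 182 176 173 173 172 174]
 [177 174 174 173 173 172 171 169 165 169 177 183 177 173 172 173 173 175]
 [177 174 173 172 172 172 172 172 172 173 175 175 172 172 172 173 173 175]
 [176 174 173 172 172 172 173 173 174 174 174 173 172 172 172 173 173 175]
 [175 174 174 173 173 172 172 173 174 174 173 172 172 172 172 172 172 175]]
135 (np.int64(381), np.int64(409), np.int64(242), np.int64(260))
yel 0
blue 2
tube 0
```

The lever's tip highlight moved from row 247 to row 238, and the "on" position projects to row 237, so the lever is on. The vial is unchanged in its groove, and the droppers and tube haven't moved.

```bash
python3 -c "
from h import *
print(ctrl.finish_job())"
```

```text
the job is handed in; nothing more can be done
None
```

The job is handed in at about 30 s: the vial lies released in an empty groove of the mixer, the switch is on, and the droppers and tube are where they started, all checked in the top camera; I viewed 12 pictures, over the limit of 10, and the verdict was not returned.

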